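# Loading the hand-turned sample changer in run order

### The job

Load the sample changer for its run: through the one open bay of its clear hood, put the stepped aluminium standard into pocket 1, then the short vial into pocket 2, then the tall vial into pocket 3, turning the carousel by its knob to bring each pocket to the bay in turn. Set each one upright, right down on its pocket's floor, and leave pocket 3 square in the bay, which puts the standard in front of the reader. Keep all three upright and leave everything else on the table where it is.

Things in the scene. Friction and masses are not known exactly. Their poses are not given: they have to be found in the camera images.
- bay (a point): The loading bay of the sample changer: where a pocket's floor centre must be for loading, 30 mm above the table. The point's frame is the fixed changer's: +x points level from the bay to the carousel's upright axis, 80 mm away; z up. The bay is a wedge without hood, roof or wall, 50 degrees to either side of the line from the axis through this point. The changer may stand turned on the table.
- hood (a point): On the carousel's axis, level with the roof's top, 108 mm above the table. The changer has a round grey base, 236 mm across and 23 mm high, with a lip before the bay (to 125 mm from the axis). Over it, all round but for the bay, is a fixed clear hood 234 mm across: a flat roof 4 mm thick with a 50 mm hole at the axis, and a wall 3 mm thick from roof to base.
- reader (a point): Top centre of the grey reader tower, 50 x 66 mm, 111 mm high, standing outside the hood, its centre 143 mm from the axis, 120 degrees clockwise (seen from above) from the bay.
- carousel (a joint): Carousel angle in rad, growing clockwise seen from above. Six stations 60 degrees apart: at 0 the blank station (no pocket, an engraved line) is in the bay, at 1.047 pocket 1 (it starts within 0.15 of this), at 2.094 pocket 2, at 3.142 pocket 3 (then pocket 1 faces the reader). Turns either way between -1.2 and 4.6 and stays where it is left (friction about 0.06 N m, no click stops).
- knob (a point): Centre of the carousel's black knob, on the axis, 124 mm above the table: an upright bar 12 mm thick (y), 36 mm long (x), 28 mm high, from 110 to 138 mm above the table, just above the hood's roof. The point turns with the carousel: x is the bar's length; its -x end (white line on top) points to the blank station.
- pocket_1 (a point): Floor centre of pocket 1 on the carousel (1 dot beside it, on the axis side; counting anticlockwise, seen from above, from the blank station), 30 mm above the table. A pocket is a grey plastic cup standing on the carousel's plate: 22 mm high (rim 52 mm above the table), inside 29.8 mm across, flaring to about 35 mm at the rim, outside 42 mm at the rim. All five are alike; 4 and 5 stay empty.
- pocket_2 (a point): Floor centre of pocket 2 on the carousel (2 dots beside it, on the axis side; counting anticlockwise, seen from above, from the blank station), 30 mm above the table. A pocket is a grey plastic cup standing on the carousel's plate: 22 mm high (rim 52 mm above the table), inside 29.8 mm across, flaring to about 35 mm at the rim, outside 42 mm at the rim. All five are alike; 4 and 5 stay empty.
- pocket_3 (a point): Floor centre of pocket 3 on the carousel (3 dots beside it, on the axis side; counting anticlockwise, seen from above, from the blank station), 30 mm above the table. A pocket is a grey plastic cup standing on the carousel's plate: 22 mm high (rim 52 mm above the table), inside 29.8 mm across, flaring to about 35 mm at the rim, outside 42 mm at the rim. All five are alike; 4 and 5 stay empty.
- standard_mid (a point): Centre, half-way up, of the stepped standard, for pocket 1: a turned aluminium piece 46 mm high, its lower 28 mm a cylinder of 26 mm diameter, its upper 18 mm a thinner stem of 18 mm diameter. z is its upright axis. About 60 g.
- short_vial_mid (a point): Centre, half-way up, of the short sample vial, for pocket 2: clear body of 26 mm diameter, 40 mm high, under a white cap of 28 mm diameter; 52 mm high in all. z is its upright axis. About 25 g.
- tall_vial_mid (a point): Centre, half-way up, of the tall vial, for pocket 3: opaque white, body of 26 mm diameter with a paper band, cap of 28 mm diameter from 52 mm up; 66 mm high in all. z is its upright axis. About 30 g.
- glue_bottle: Bystander: white glue bottle standing upright, 38 mm diameter, 112 mm high with its cone tip; origin at the centre of its foot.
- varnish_bottle: Bystander: small varnish bottle standing upright, 30 mm diameter, 69 mm high; origin at the centre of its foot.
- loupe: Bystander: round black loupe, 38 mm diameter, 20 mm high; origin at the centre of its underside.
- stapler: Bystander: stapler, 36 mm (x) by 145 mm (y), 48 mm high; origin at the centre of its underside.
- grinder_stone: Bystander: oval grey pebble, 55 mm (x) by 89 mm (y), 40 mm high; origin at the centre of its underside.
- big_sherd: Bystander: large flat brown potsherd, 80 by 66 mm, 16 mm thick; origin at the centre of its underside.
- label_bundle: Bystander: banded bundle of paper label slips, 48 by 65 mm, 13 mm thick; origin at the centre of its underside.
- binder_clip: Bystander: black binder clip with wire arms, 32 by 26 mm, 32 mm high; origin at the centre of its underside.
- small_sherd: Bystander: small flat brown potsherd, 56 by 46 mm, 11 mm thick; origin at the centre of its underside.
Things that resemble listed ones, but are neither listed nor needed, are in the scene too. What is shaped like the part that bears short_vial_mid but turquoise is not meant.

How it is judged:
By the outcome, as a careful person would: the job done as asked, in the order asked, and still so for the second after the job is handed in, with the robot touching nothing.
It also fails if it takes over 72 s, if anything falls off the work surface, if the arm or the gripper's body presses on something with over 40 N, if the wrist force passes 120 N, or if a joint passes its speed limit or range.

### The arm

A 6-joint arm with a two-finger parallel gripper is mounted at the origin on a cart in front of the work surface, level with it; the furniture and walls round the work are solid. World frame = base frame: x ahead of the robot, y to its left, z up, the work surface at z = 0. Lengths are in m, angles in rad, forces in N, time in s.
With the tool pointing down it reaches from about 0.425 to 1.125 m from the base axis. Payload 14.9 kg.
Tool frame: the origin (TCP) lies midway between the tips of the shut fingers; the grasp point (between the pads) lies 19 mm behind it (ctrl.grip_point_offset is the distance from the TCP to the grasp point, in m); z points along the fingers, y is the line along which they close (so a half turn about z gives the same grasp; the last joint's range is limited). The gripper opens to 91 mm and grips with 3 to 60 N. Pads are 32 mm wide; open, the fingers measure 118 mm over their backs; the gripper's body (76 mm by 178 mm) begins 60 mm behind the grasp point.
Start: joints at [1.226, 0.379, 1.734, -0, 1.028, -0.033], TCP at [0.215, 0.666, 0.214] pointing down, gripper open.
Joint ranges: [-2.77, 2.77], [-0.74, 2.19], [0, 2.66], [-1.06, 4.2], [0.31, 2.87], [-3.08, 3.08]. Speed limits (rad/s): [1.89, 1.89, 2.39, 3.14, 3.14, 3.14].

### API

Orientations are given as a unit quaternion [w, x, y, z].
In Python, from rig import ctrl gives the robot as it stands. The module is installed in compiled form; this text tells all that it offers.
- The arm moves only by the tool drive_tool, never from a script. Its argument "deltas" is a list that holds one entry, the list of rows, each a list of 4 numbers: the shift along the tool's x, y, z in cm, then the turn about the tool's z in rad. In form: [[[x, y, z, spin], ...]]. A call has exactly 5 rows; each row is the pose to reach, as a shift and turn from the pose commanded when the call began, along the tool's axes at that moment; what a row does not reach only later rows make up. A row lasts 1/10 s, in which the tool goes at most 50 mm and 8.59 degrees, less where a joint would pass 70% of its speed; a pose out of reach is approached as far as the arm can. A call with a gripper value outside its range is refused whole. "fingers" is the opening, from -1 (shut) to 1 (fully open), so that 0 is half open, set as the call begins (left out, the last holds). The fingers move at their own pace and stop on an object; "force" is the grip in N (left out, the last holds). Time passes only in rows, so rows that repeat a pose let the fingers close, or fill a call up. It gives the time, the measured TCP pose, the force, the opening and the grip force at its end, in the units of the state.
- ctrl.sense(): the state, without advancing time (a new reading comes with each control period).
- ctrl.grab_frame(name): name is "side" or "top"; returns the picture (400x640x3 uint8, blue, green, red); there is no depth.
- ctrl.camera_model(name): a dict with "camera_matrix" (3x3 intrinsics, pixels), "pose" (4x4, takes a point from camera to world coordinates). Camera axes: x right, y down, z forward; pixel columns grow to the right and rows downward; lengths in m; the calibration is good to about 2 mm. A picture is of the moment at which its call begins. camera_model takes no time and is no camera call.
- ctrl.close_job(): hands the job in; it is judged then, once.
Trained networks look in the newest picture that a camera, given by its name, has taken for a name from the list of things; names that differ only in an ending like _2 or _b are one class to them, and where a whole thing is asked for, a point or a joint stands for the part that bears it (a point fixed in the world has none). Each returns a list of dicts, best first, with "score" (0 to 1); they miss things now and then, are a little off and sometimes report something else, mostly with a low value. They report only what shows in the picture. A call takes as long as a camera call. They do not tell look-alikes from the thing itself.
- ctrl.find_in(camera, query): "location" ([row, column] in pixels, amid what is visible of it).
The state is a dict: "time_s": time; "qpos": joint angles; "qvel": joint speeds; "joint_efforts": joint torques, N m; "ee_pos": TCP position; "eef_rot": TCP orientation; "force": force on the tool from outside, world axes, zero at the start; "moment": the same for the moment, N m; "gripper_width": opening from 0.0 (shut) to 1.0 (fully open); "gripper_force": force on a finger pad.
Only numpy, scipy, OpenCV 4.12 (cv2) and the standard library are available. Lean on these libraries where they do the work, as an engineer would, in place of code of your own. Each camera call takes 0.05 s, during which the arm holds its last target. There are 200 camera calls.

## Working session

There is one attempt and no reset: what is moved stays moved. The work goes in short steps, Python scripts to look and compute and a tool call to move; the robot and the scene stay as the last step left them, time stands still between calls to the robot, and variables do not carry over. Pictures are saved under pics/ and viewed, at most 12 in all, crops included, and the job is handed in when it is done.

Besides the shell and the picture viewer there is one more tool, called after "Emit:" in YAML: its name, and indented under it one key for each argument. drive_tool: Moves the arm, as the interface text tells. Its arguments: {"type":"object","properties":{"deltas":{"type":"array","items":{"type":"array","items":{"type":"array","items":{"type":"number"}}}},"fingers":{"type":"number"},"force":{"type":"number"}},"required":["deltas"]}

```bash
mkdir -p pics; cat > h.py <<'E'
import numpy as np, cv2, json
from rig import ctrl
def cam(n):
    m=ctrl.camera_model(n); return np.array(m["camera_matrix"]),np.array(m["pose"])
def ray(n,rc):
    K,T=cam(n); d=T[:3,:3]@np.linalg.inv(K)@[rc[1],rc[0],1.]; return T[:3,3],d
def atz(n,rc,z):
    o,d=ray(n,rc); return o+d*(z-o[2])/d[2]
def proj(n,p):
    K,T=cam(n); q=K@(T[:3,:3].T@(np.array(p)-T[:3,3])); return q[1]/q[2],q[0]/q[2]
def tri(a,b):
    (o1,d1),(o2,d2)=a,b; A=np.c_[d1,-d2]; s=np.linalg.lstsq(A,o2-o1,rcond=None)[0]
    p,q=o1+s[0]*d1,o2+s[1]*d2; return (p+q)/2,np.linalg.norm(p-q)
E
python3 - <<'E'
from h import *
np.set_printoptions(precision=3,suppress=True)
for n in("top","side"):
    cv2.imwrite(f"pics/{n}0.png",ctrl.grab_frame(n)); K,T=cam(n); print(n,K[0],T)
qs="hood knob reader pocket_1 standard_mid short_vial_mid tall_vial_mid".split()
for q in qs:
    for n in("top","side"):
        print(q,n,[(np.round(d["location"]).tolist(),round(d["score"],2)) for d in ctrl.find_in(n,q)[:5]])
s=ctrl.sense();print(s)
E
```

```text
top [372.609   0.    315.77 ] [[-0.007 -0.996  0.089  0.426]
 [-1.     0.009  0.023 -0.073]
 [-0.024 -0.089 -0.996  1.295]
 [ 0.     0.     0.     1.   ]]
side [478.42    0.    320.387] [[ 0.829 -0.279  0.484 -0.129]
 [-0.559 -0.407  0.723 -1.077]
 [-0.005 -0.87  -0.494  0.786]
 [ 0.     0.     0.     1.   ]]
hood top [([189.0, 274.0], 0.67)]
hood side [([310.0, 335.0], 0.23)]
knob top [([204.0, 286.0], 0.55)]
knob side [([196.0, 291.0], 0.59), ([279.0, 333.0], 0.22)]
reader top []
reader side [([188.0, 296.0], 0.74), ([211.0, 383.0], 0.27)]
pocket_1 top [([205.0, 285.0], 0.7), ([190.0, 279.0], 0.34)]
pocket_1 side [([192.0, 291.0], 0.81), ([256.0, 407.0], 0.49), ([281.0, 393.0], 0.27)]
standard_mid top [([217.0, 349.0], 0.62), ([251.0, 425.0], 0.58)]
standard_mid side [([188.0, 299.0], 0.57)]
short_vial_mid top [([234.0, 400.0], 0.61), ([192.0, 361.0], 0.45)]
short_vial_mid side [([232.0, 415.0], 0.69), ([233.0, 350.0], 0.54), ([279.0, 334.0], 0.49)]
tall_vial_mid top [([174.0, 366.0], 0.64)]
tall_vial_mid side [([193.0, 291.0], 0.68), ([228.0, 368.0], 0.48)]
{'time_s': 0.8, 'qpos': array([ 1.226,  0.379,  1.734,  0.   ,  1.029, -0.033]), 'qvel': array([-0.001,  0.001,  0.001, -0.   , -0.001, -0.001]), 'joint_efforts': array([  0.008, -76.364, -43.474,   0.065,   0.039,  -0.   ]), 'ee_pos': array([0.215, 0.666, 0.214]), 'eef_rot': array([-0.   ,  0.155,  0.988, -0.   ]), 'force': array([ 1.081,  0.058, -0.023]), 'moment': array([-0.024, -0.018, -0.024]), 'gripper_force': 0.0, 'gripper_width': 0.9997086422023195}
```

View pics/top0.png

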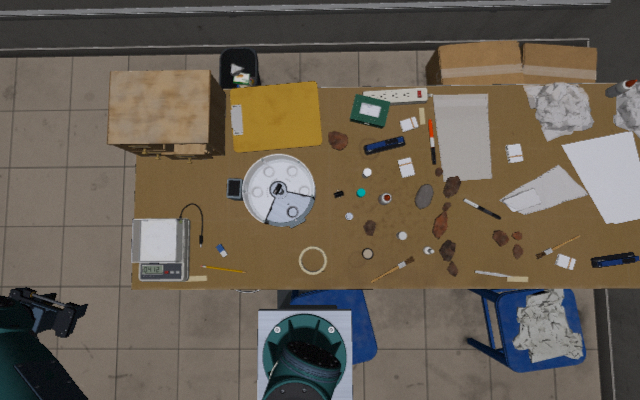

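View pics/side0.png

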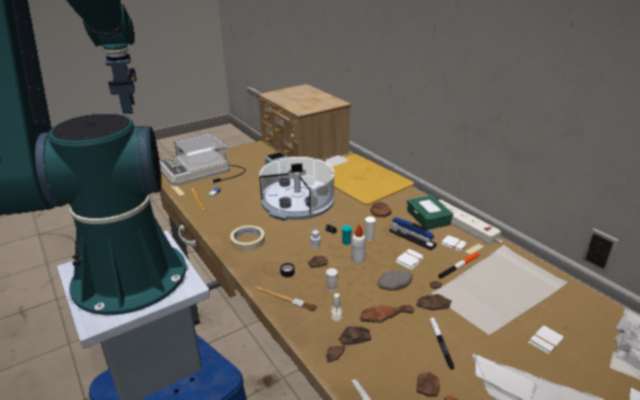

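The top view shows the changer at about (188,280) with its bay facing lower right. The small items lie around (170-255, 345-430). I'll zoom in on both views.

```bash
python3 - <<'E'
import cv2
a=cv2.imread("pics/top0.png")[145:275,225:440]; cv2.imwrite("pics/top0c.png",cv2.resize(a,None,fx=3.7,fy=3.7,interpolation=3))
a=cv2.imread("pics/side0.png")[145:335,245:450]; cv2.imwrite("pics/side0c.png",cv2.resize(a,None,fx=3.1,fy=3.1,interpolation=3))
E
```

```text
(no output)
```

View pics/top0c.png

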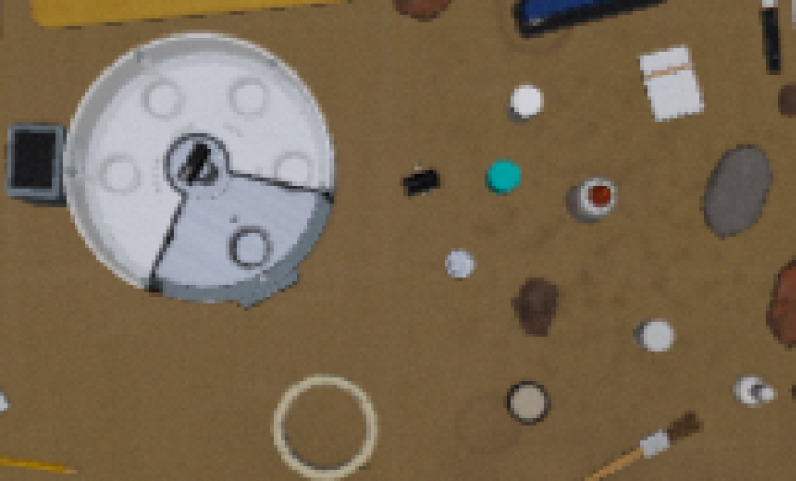

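View pics/side0c.png

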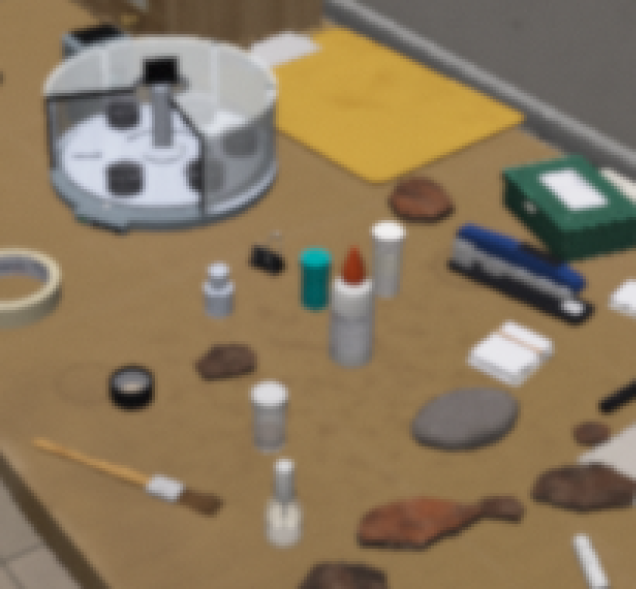

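Candidates, in full-image pixels (row, col):

| Thing | Top | Side | Could be confused with |
|---|---|---|---|
| Standard | (216,349) | (238,315) | Varnish bottle, top (250,428) |
| Short vial | (235,402) | (279,332) | Turquoise decoy, top (193,361); tall vial |
| Tall vial | (172,367) | (229,370) | Short vial, glue bottle (197,386) |

The pocket in the bay is at top (212,292), with one dot on its axis side. Next I'll measure these.

```bash
python3 - <<'E'
from h import *
np.set_printoptions(precision=4,suppress=True)
T=cv2.imread("pics/top0.png");S=cv2.imread("pics/side0.png")
def cen(im,r,c,w,frac=.5):
    g=im[r-w:r+w+1,c-w:c+w+1].min(2).astype(float); bg=np.median(np.r_[g[0],g[-1],g[:,0],g[:,-1]])
    m=np.clip((g-bg-frac*(g.max()-bg)+20)/40,0,1); n,l,st,_=cv2.connectedComponentsWithStats((m>0.3).astype(np.uint8))
    k=1+np.argmax(st[1:,4]); m=m*(l==k); yy,xx=np.mgrid[:2*w+1,:2*w+1]
    return np.array([r-w+(m*yy).sum()/m.sum(),c-w+(m*xx).sum()/m.sum()]),m.sum()
for nm,(r,c),h,sc in (("std",(216,349),.046,(145+270/3.1,245+218/3.1)),("short",(235,402),.052,(145+390/3.1,245+269/3.1)),("tall",(172,367),.066,(145+230/3.1,245+388/3.1))):
    p,a=cen(T,r,c,8); X=atz("top",p,h); t,e=tri(ray("top",p),ray("side",sc))
    print(nm,p,a,X,"tri",t,e,"side pred top",proj("side",X),"given",sc)
    print('  base disc in top', proj("top",[X[0],X[1],0]))
cr=lambda x,y:(145+y/3.7-.36,225+x/3.7-.36)
ax=atz("top",cr(197,163),.108); e1=atz("top",cr(330,195),.108); e2=atz("top",cr(152,290),.108)
print("axis hole",ax,e1-ax,np.linalg.norm(e1-ax),np.degrees(np.arctan2(*(e1-ax)[1::-1])),np.linalg.norm(e2-ax),np.degrees(np.arctan2(*(e2-ax)[1::-1])))
# outer roof circle
print("pocket rim",atz("top",cr(250,247),.052)); rd=atz("top",cr(37,158),.111); print("reader",rd,np.linalg.norm((rd-ax)[:2]),np.degrees(np.arctan2(*(rd-ax)[1::-1])))
print("glue",atz("top",cr(600,195),.112), "clip",atz("top",cr(421,181),.03))
print("hoodtri",tri(ray("top",cr(200,161)),ray("side",(145+62/3.1,245+161/3.1))))
a=T[162:222,250:312]; cv2.imwrite("pics/ch.png",cv2.resize(a,None,fx=9.6,fy=9.6,interpolation=cv2.INTER_CUBIC))
E
```

```text
std [215.9037 348.7833] 42.3375 [ 0.4672 -0.1537  0.046 ] tri [ 0.4688 -0.1548  0.0425] 0.0034128710348581767 side pred top (np.float64(231.1068241833308), np.float64(313.9960776306438)) given (232.09677419354838, 315.3225806451613)
  base disc in top (np.float64(216.3508562590352), np.float64(347.9264429346666))
short [235.4267 402.3132] 54.2 [ 0.4013 -0.3286  0.052 ] tri [ 0.4022 -0.3291  0.0525] 0.0022865148685539734 side pred top (np.float64(271.0595660341239), np.float64(330.85197966121524)) given (270.80645161290323, 331.7741935483871)
  base disc in top (np.float64(235.1471573138805), np.float64(399.17423593024375))
tall [171.724  366.8855] 56.04375 [ 0.6126 -0.2145  0.066 ] tri [ 0.6137 -0.2153  0.0645] 0.0019910351846140597 side pred top (np.float64(218.78420858055125), np.float64(369.36554878251764)) given (219.19354838709677, 370.1612903225806)
  base disc in top (np.float64(174.58826248195342), np.float64(364.75387879278935))
axis hole [0.5543 0.0764 0.108 ] [-0.0289 -0.1153  0.    ] 0.11889402641513164 -104.08327876995473 0.11629515224474918 160.57774513216893
pocket rim [0.4836 0.0353 0.052 ]
reader [0.5597 0.2154 0.111 ] 0.13909050219961067 87.77844933228684
glue [ 0.5229 -0.2706  0.112 ] clip [ 0.5441 -0.1206  0.03  ]
hoodtri (array([0.5529, 0.0706, 0.1347]), np.float64(0.0005286006205363284))
```

View pics/ch.png

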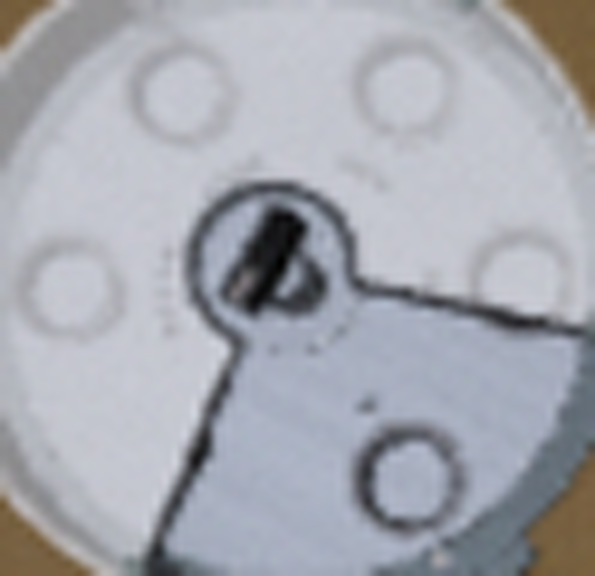

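The crop shows the knob bar running lower-left to upper-right, its white end at (240,290). The roof hole's centre is at (273,268), pocket 1 with its single dot is at (410,480), and the other cups show through the roof. I'll fit the axis and phase from the cups.

```bash
python3 - <<'E'
from h import *
from scipy.optimize import least_squares as L
np.set_printoptions(precision=4,suppress=True)
cr=lambda x,y:(162+(y+.5)/9.6-.5,250+(x+.5)/9.6-.5)
pk=[(410,480),(522,292),(405,90),(185,95),(73,292)] # stations 1..5 anticlockwise
P=np.array([atz("top",cr(*p),.052)[:2] for p in pk])
f=lambda v:(v[:2]+.08*np.c_[np.cos(v[2]+np.arange(5)*np.pi/3),np.sin(v[2]+np.arange(5)*np.pi/3)]-P).ravel()
s=L(f,[.554,.075,-2.6]);v=s.x;print("axis,phase pocket1 deg",v[:2],np.degrees(v[2]),"res mm",1e3*s.fun)
for nm,p,z in(("hole",(273,268),.108),("knob",(265,258),.138),("e1",(590,332),.108),("e2",(152,560),.108),("e1i",(362,287),.108),("e2i",(240,340),.108)):
    X=atz("top",cr(*p),z);d=X[:2]-v[:2];print(nm,X,np.linalg.norm(d),np.degrees(np.arctan2(d[1],d[0])))
a,b=atz("top",cr(287,212),.138),atz("top",cr(240,295),.138);print("bar len,dir",np.linalg.norm(a-b),np.degrees(np.arctan2(*(b-a)[1::-1])))
E
```

```text
axis,phase pocket1 deg [0.5503 0.075 ] -149.90207096174296 res mm [-1.9579 -0.2172  1.9969 -0.7824 -0.5358 -1.5309  0.2653  0.8785  0.2316
  1.652 ]
hole [0.5518 0.076  0.108 ] 0.0018104087519859812 35.573784468245094
knob [0.5519 0.0749 0.138 ] 0.0015961196870267255 -2.840128073292372
e1 [ 0.5293 -0.0299  0.108 ] 0.10700330547805649 -101.31500149493388
e2 [0.4546 0.1162 0.108 ] 0.10420839714331413 156.71476480006046
e1i [0.5451 0.0462 0.108 ] 0.029245538087763916 -100.23889378626247
e2i [0.5277 0.087  0.108 ] 0.02561639533192864 151.91587127415755
bar len,dir 0.03111473125421283 150.51081931165268
```

```bash
cat >> h.py <<'E'
AX=np.array([.5515,.0755]); BA=np.radians(-152.3)
BAY=AX+.08*np.array([np.cos(BA),np.sin(BA)])
def yang():
    from scipy.spatial.transform import Rotation as R
    q=ctrl.sense()["eef_rot"]; y=R.from_quat([*q[1:],q[0]]).as_matrix()[:,1]; return np.degrees(np.arctan2(y[1],y[0]))
def plan(wps,p0=None,a0=None):
    """wps: (x,y,z,yaw_deg,ncalls,ramp). prints rows of every call"""
    p=np.array(ctrl.sense()["ee_pos"] if p0 is None else p0); a=yang() if a0 is None else a0
    for *q,b,n in wps:
        q=np.array(q,float); b=b if b is not None else a
        s=np.arange(0,5*n+1)/(5*n); s=s*s*(3-2*s); s=.6*s+.4*np.arange(5*n+1)/(5*n)
        P=p+(q-p)*s[:,None]; A=a+(b-a)*s; print("->",q.round(4),round(b,1))
        for k in range(n):
            t=np.radians(A[5*k]); y=np.array([np.cos(t),np.sin(t),0]); x=np.array([-y[1],y[0],0]); z=np.array([0,0,-1.])
            D=P[5*k+1:5*k+6]-P[5*k]
            print(json.dumps([[[*(round(float(v),2)+0. for v in (100*d@x,100*d@y,100*d@z)),round(float(-np.radians(w-A[5*k])),3)] for d,w in zip(D,A[5*k+1:5*k+6])]]).replace(" ",""))
        p,a=q,b
E
python3 - <<'E'
from h import *
print(BAY,yang(),ctrl.sense()["ee_pos"])
plan([(*AX,.2,57.7,5),(*AX,.114,57.7,1)])
E
```

```text
[0.48066851 0.03831264] 72.13544350071038 [0.21472085 0.66625829 0.21393746]
-> [0.5515 0.0755 0.2   ] 57.7
[[[-0.94,-0.86,0.03,0.005],[-2.15,-1.97,0.06,0.011],[-3.61,-3.3,0.1,0.018],[-5.28,-4.83,0.15,0.026],[-7.15,-6.54,0.2,0.036]]]
[[[-2.11,-1.79,0.06,0.01],[-4.37,-3.72,0.12,0.021],[-6.76,-5.76,0.18,0.033],[-9.26,-7.88,0.25,0.045],[-11.85,-10.08,0.32,0.058]]]
[[[-2.77,-2.09,0.07,0.013],[-5.58,-4.22,0.14,0.026],[-8.4,-6.35,0.22,0.039],[-11.2,-8.47,0.29,0.052],[-13.97,-10.56,0.36,0.065]]]
[[[-2.83,-1.87,0.07,0.013],[-5.58,-3.67,0.14,0.025],[-8.2,-5.4,0.2,0.036],[-10.68,-7.04,0.26,0.047],[-12.99,-8.56,0.32,0.058]]]
[[[-2.19,-1.27,0.05,0.009],[-4.15,-2.4,0.1,0.018],[-5.86,-3.39,0.14,0.025],[-7.27,-4.21,0.17,0.031],[-8.38,-4.85,0.2,0.036]]]
-> [0.5515 0.0755 0.114 ] 57.7
[[[0.0,0.0,1.22,-0.0],[0.0,0.0,3.19,-0.0],[0.0,0.0,5.41,-0.0],[0.0,0.0,7.38,-0.0],[0.0,0.0,8.6,-0.0]]]
```

Emit:
drive_tool:
  deltas:
    - [[-0.9, -0.9, 0, 0.005], [-2.1, -2.0, 0.1, 0.01], [-3.6, -3.3, 0.1, 0.02], [-5.3, -4.8, 0.1, 0.03], [-7.15, -6.55, 0.2, 0.036]]

```text
time_s: 1.3
ee_pos: [0.2638, 0.5801, 0.2121]
eef_rot: [0.0, 0.174, 0.985, 0.0]
force: [-0.5, -0.2, -0.3]
gripper_width: 1.004
gripper_force: 0.0
```

Emit:
drive_tool:
  deltas:
    - [[-2.1, -1.8, 0.1, 0.01], [-4.4, -3.7, 0.1, 0.02], [-6.8, -5.8, 0.2, 0.03], [-9.3, -7.9, 0.2, 0.045], [-11.85, -10.1, 0.3, 0.058]]

```text
time_s: 1.8
ee_pos: [0.3406, 0.4441, 0.2091]
eef_rot: [0.0, 0.202, 0.979, 0.0]
force: [0.3, 0.8, -0.3]
gripper_width: 1.0
gripper_force: 0.0
```

Emit:
drive_tool:
  deltas:
    - [[-2.8, -2.1, 0.1, 0.013], [-5.6, -4.2, 0.1, 0.026], [-8.4, -6.4, 0.2, 0.04], [-11.2, -8.5, 0.3, 0.052], [-13.95, -10.55, 0.35, 0.065]]

```text
time_s: 2.3
ee_pos: [0.4265, 0.2918, 0.2055]
eef_rot: [0.0, 0.234, 0.972, 0.0]
force: [0.7, 0.5, -0.2]
gripper_width: 0.996
gripper_force: 0.0
```

Emit:
drive_tool:
  deltas:
    - [[-2.8, -1.9, 0.1, 0.013], [-5.6, -3.7, 0.1, 0.025], [-8.2, -5.4, 0.2, 0.036], [-10.7, -7.0, 0.3, 0.047], [-13.0, -8.55, 0.3, 0.058]]

```text
time_s: 2.8
ee_pos: [0.5033, 0.1568, 0.2025]
eef_rot: [0.0, 0.262, 0.965, 0.0]
force: [-0.2, -0.0, -0.2]
gripper_width: 1.0
gripper_force: 0.0
```

Emit:
drive_tool:
  deltas:
    - [[-2.2, -1.3, 0, 0.01], [-4.15, -2.4, 0.1, 0.018], [-5.9, -3.4, 0.1, 0.025], [-7.3, -4.2, 0.2, 0.03], [-8.4, -4.85, 0.2, 0.036]]

```text
time_s: 3.3
ee_pos: [0.5513, 0.0736, 0.2004]
eef_rot: [-0.0, 0.279, 0.96, -0.0]
force: [0.4, -0.5, -0.2]
gripper_width: 1.0
gripper_force: 0.0
```

```bash
python3 - <<'E'
from h import *
cv2.imwrite("pics/k1s.png",cv2.resize(ctrl.grab_frame("side")[120:260,220:420],None,fx=4,fy=4,interpolation=2))
s=ctrl.sense();print(s["ee_pos"],yang(),s["force"],s["qpos"],s["time_s"]); plan([(*AX,.114,57.7,1)])
print("tcp in crop",[(c-220)*4 if i else (c-120)*4 for i,c in enumerate(proj("side",s["ee_pos"]))],[(c-220)*4 if i else (c-120)*4 for i,c in enumerate(proj("side",[*AX,.138]))])
E
```

```text
[0.55208434 0.07288716 0.20052074] 57.531049916215146 [-0.29922414 -0.23267953  0.10464151] [ 8.95501470e-02  1.72540344e-01  2.03301564e+00 -3.60883641e-04
  9.35639389e-01 -9.14342037e-01] 3.35
-> [0.5515 0.0755 0.114 ] 57.7
[[[0.03,0.03,1.23,-0.0],[0.07,0.07,3.21,-0.001],[0.12,0.12,5.44,-0.002],[0.16,0.16,7.42,-0.003],[0.19,0.19,8.65,-0.003]]]
tcp in crop [np.float64(100.8633593604601), np.float64(303.1539977497084)] [np.float64(174.24517249861924), np.float64(303.1743320363141)]
```

View pics/k1s.png

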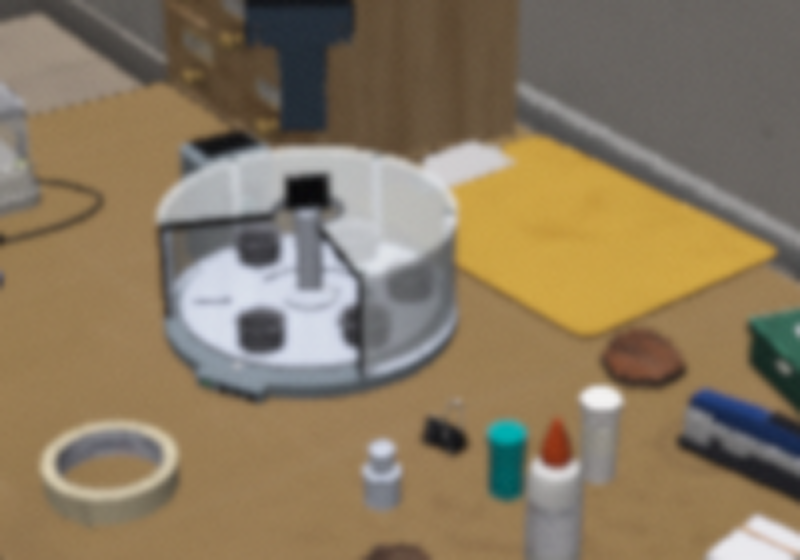

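The view shows the fingers above the knob. The knob's top is at crop (307,178) against a predicted (303,174), so it agrees to about 2 mm. Descending and gripping it.

Emit:
drive_tool:
  deltas:
    - [[0, 0, 1.2, 0], [0, 0.1, 3.2, 0], [0, 0.15, 5.4, 0], [0, 0.15, 7.5, 0], [0, 0.15, 8.6, 0]]

```text
time_s: 3.85
ee_pos: [0.5505, 0.077, 0.1121]
eef_rot: [-0.001, 0.278, 0.961, -0.0]
force: [-0.7, -0.2, -0.4]
gripper_width: 0.999
gripper_force: 0.0
```

Emit:
drive_tool:
  deltas:
    - [[0, 0, 0, 0], [0, 0, 0, 0], [0, 0, 0, 0], [0, 0, 0, 0], [0, 0, 0, 0]]
  fingers: -1
  force: 20

```text
time_s: 4.35
ee_pos: [0.5525, 0.0765, 0.115]
eef_rot: [0.0, 0.279, 0.96, 0.0]
force: [-0.6, -1.3, 0.1]
gripper_width: 0.593
gripper_force: 0.0
```

Emit:
drive_tool:
  deltas:
    - [[0, 0, 0, 0], [0, 0, 0, 0], [0, 0, 0, 0], [0, 0, 0, 0], [0, 0, 0, 0]]

```text
time_s: 4.85
ee_pos: [0.5521, 0.0765, 0.1144]
eef_rot: [-0.0, 0.279, 0.96, -0.0]
force: [0.2, 1.0, -0.2]
gripper_width: 0.154
gripper_force: 0.6
```

Emit:
drive_tool:
  deltas:
    - [[0, 0, 0, 0], [0, 0, 0, 0], [0, 0, 0, 0], [0, 0, 0, 0], [0, 0, 0, 0]]

```text
time_s: 5.35
ee_pos: [0.5524, 0.0767, 0.1145]
eef_rot: [0.0, 0.279, 0.96, 0.0]
force: [3.8, 4.0, -4.3]
gripper_width: 0.128
gripper_force: 20.0
```

```bash
python3 - <<'E'
from h import *
s=ctrl.sense();print(s["ee_pos"],yang(),s["force"],s["moment"],s["gripper_width"],s["gripper_force"])
E
```

```text
[0.55242734 0.07671434 0.11445414] 57.63873374490603 [ 3.81254337  4.01134227 -4.31874087] [ 0.65125289 -0.57273194  0.02678758] 0.1282371626584993 19.992396533489227
```

```bash
sed -i 's/^AX=.*;/AX=np.array([.5524,.0766]);/' h.py; python3 - <<'E'
from h import *
print(BAY)
plan([(*AX,.2,None,1),(.468,-.154,.12,117.7,3),(.468,-.154,.03,117.7,1)],p0=(*AX,.1145),a0=57.64)
E
```

```text
[0.48156851 0.03941264]
-> [0.5524 0.0766 0.2   ] 57.6
[[[0.0,0.0,-1.22,-0.0],[0.0,0.0,-3.17,-0.0],[0.0,0.0,-5.38,-0.0],[0.0,0.0,-7.33,-0.0],[0.0,0.0,-8.55,-0.0]]]
-> [ 0.468 -0.154  0.12 ] 117.7
[[[-0.18,-0.82,0.27,-0.036],[-0.43,-1.98,0.66,-0.086],[-0.74,-3.42,1.14,-0.149],[-1.1,-5.09,1.7,-0.222],[-1.51,-6.93,2.31,-0.303]]]
[[[0.18,-2.01,0.66,-0.086],[0.37,-4.1,1.34,-0.176],[0.55,-6.22,2.04,-0.267],[0.74,-8.31,2.72,-0.356],[0.92,-10.33,3.38,-0.443]]]
[[[0.96,-1.63,0.62,-0.081],[1.82,-3.1,1.17,-0.154],[2.57,-4.37,1.65,-0.216],[3.17,-5.39,2.04,-0.267],[3.6,-6.12,2.31,-0.303]]]
-> [ 0.468 -0.154  0.03 ] 117.7
[[[0.0,0.0,1.28,-0.0],[0.0,0.0,3.34,-0.0],[0.0,0.0,5.66,-0.0],[0.0,0.0,7.72,-0.0],[0.0,0.0,9.0,-0.0]]]
```

Emit:
drive_tool:
  deltas:
    - [[0, 0, 0, 0], [0, 0, 0, 0], [0, 0, 0, 0], [0, 0, -0.6, 0], [0, 0, -2.0, 0]]
  fingers: 0.1

```text
time_s: 5.85
ee_pos: [0.5515, 0.0764, 0.1343]
eef_rot: [-0.001, 0.279, 0.96, -0.0]
force: [-0.6, -0.0, 0.4]
gripper_width: 0.534
gripper_force: 0.0
```

Emit:
drive_tool:
  deltas:
    - [[0, 0, -1.2, 0], [0, 0, -2.8, 0], [0, 0, -4.5, 0], [0, 0, -5.8, 0], [0, 0, -6.55, 0]]

```text
time_s: 6.35
ee_pos: [0.5527, 0.0765, 0.2019]
eef_rot: [0.001, 0.279, 0.96, 0.0]
force: [0.1, -0.2, 0.4]
gripper_width: 0.546
gripper_force: 0.0
```

Emit:
drive_tool:
  deltas:
    - [[-0.2, -0.8, 0.3, -0.036], [-0.4, -2.0, 0.7, -0.086], [-0.7, -3.4, 1.1, -0.15], [-1.1, -5.1, 1.7, -0.22], [-1.5, -6.95, 2.3, -0.303]]

```text
time_s: 6.85
ee_pos: [0.5274, 0.0093, 0.1769]
eef_rot: [0.0, 0.129, 0.992, -0.0]
force: [-0.9, 0.0, -0.4]
gripper_width: 0.551
gripper_force: 0.0
```

Emit:
drive_tool:
  deltas:
    - [[0.2, -2.0, 0.7, -0.086], [0.4, -4.1, 1.3, -0.176], [0.55, -6.2, 2.0, -0.267], [0.75, -8.3, 2.7, -0.356], [0.9, -10.35, 3.4, -0.443]]

```text
time_s: 7.35
ee_pos: [0.4917, -0.0886, 0.1428]
eef_rot: [-0.0, -0.092, 0.996, -0.0]
force: [-0.5, 0.5, 0.3]
gripper_width: 0.552
gripper_force: 0.0
```

Emit:
drive_tool:
  deltas:
    - [[0.95, -1.6, 0.6, -0.08], [1.8, -3.1, 1.2, -0.154], [2.6, -4.4, 1.65, -0.216], [3.2, -5.4, 2.0, -0.267], [3.6, -6.1, 2.3, -0.303]]

```text
time_s: 7.85
ee_pos: [0.4673, -0.1551, 0.1198]
eef_rot: [-0.0, -0.24, 0.971, 0.0]
force: [0.5, -0.2, 0.5]
gripper_width: 0.551
gripper_force: 0.0
```

```bash
python3 - <<'E'
from h import *
im=ctrl.grab_frame("side"); s=ctrl.sense();print(s["ee_pos"],yang(),s["time_s"],s["gripper_width"])
cv2.imwrite("pics/s1.png",cv2.resize(im[140:270,260:400],None,fx=4,fy=4,interpolation=2))
plan([(.468,-.154,.03,117.7,1)])
E
```

```text
[ 0.46698705 -0.15544197  0.11947254] 117.92612319752317 7.9 0.5465255752277852
-> [ 0.468 -0.154  0.03 ] 117.7
[[[-0.02,0.01,1.27,0.001],[-0.06,0.03,3.32,0.001],[-0.1,0.05,5.63,0.002],[-0.13,0.07,7.67,0.003],[-0.16,0.08,8.95,0.004]]]
```

View pics/s1.png

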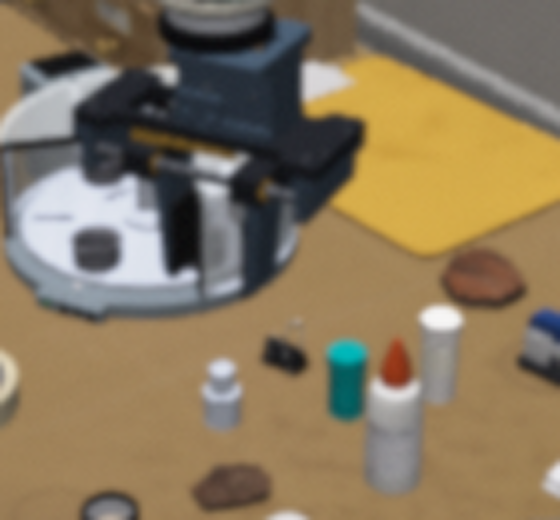

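The fingers' midpoint at crop column 222 sits right above the standard at (222,370). Descending and gripping the stem.

Emit:
drive_tool:
  deltas:
    - [[0, 0, 1.3, 0], [-0.1, 0, 3.3, 0], [-0.1, 0.1, 5.6, 0], [-0.15, 0.1, 7.7, 0], [-0.15, 0.1, 8.95, 0]]

```text
time_s: 8.4
ee_pos: [0.4678, -0.152, 0.0285]
eef_rot: [-0.001, -0.239, 0.971, 0.001]
force: [-0.2, -0.2, 0.6]
gripper_width: 0.549
gripper_force: 0.0
```

Emit:
drive_tool:
  deltas:
    - [[0, 0, 0, 0], [0, 0, 0, 0], [0, 0, 0, 0], [0, 0, 0, 0], [0, 0, 0, 0]]
  fingers: -1
  force: 15

```text
time_s: 8.9
ee_pos: [0.469, -0.153, 0.0311]
eef_rot: [0.001, -0.24, 0.971, -0.0]
force: [1.1, -0.8, 2.9]
gripper_width: 0.197
gripper_force: 15.0
```

Emit:
drive_tool:
  deltas:
    - [[0, 0, 0, 0], [0, 0, 0, 0], [0, 0, 0, 0], [0, 0, 0, 0], [0, 0, 0, 0]]

```text
time_s: 9.4
ee_pos: [0.4692, -0.1531, 0.031]
eef_rot: [0.001, -0.24, 0.971, -0.0]
force: [-0.3, -1.0, 7.5]
gripper_width: 0.196
gripper_force: 15.0
```

```bash
python3 - <<'E'
from h import *
s=ctrl.sense();print(s["ee_pos"],yang(),s["force"],s["gripper_width"]*91,s["gripper_force"])
plan([(.468,-.154,.12,117.7,1),(*BAY,.16,117.7,3),(*BAY,.100,117.7,1)])
E
```

```text
[ 0.4691949  -0.15305785  0.03097878] 117.73958972591161 [-0.26548003 -0.98013734  7.47558998] 17.796091712072858 15.017655609408394
-> [ 0.468 -0.154  0.12 ] 117.7
[[[0.02,0.0,-1.27,0.0],[0.06,-0.01,-3.3,0.0],[0.09,-0.02,-5.6,0.0],[0.13,-0.02,-7.63,0.001],[0.15,-0.03,-8.9,0.001]]]
-> [0.4816 0.0394 0.16  ] 117.7
[[[-0.35,0.57,-0.14,-0.0],[-0.84,1.36,-0.33,-0.0],[-1.45,2.35,-0.57,-0.0],[-2.16,3.5,-0.85,-0.0],[-2.94,4.76,-1.16,-0.0]]]
[[[-0.84,1.36,-0.33,-0.0],[-1.71,2.77,-0.67,-0.0],[-2.59,4.2,-1.02,-0.0],[-3.46,5.61,-1.36,-0.0],[-4.3,6.96,-1.69,-0.0]]]
[[[-0.78,1.27,-0.31,-0.0],[-1.49,2.42,-0.59,-0.0],[-2.1,3.4,-0.83,-0.0],[-2.59,4.2,-1.02,-0.0],[-2.94,4.76,-1.16,-0.0]]]
-> [0.4816 0.0394 0.1   ] 117.7
[[[0.0,0.0,0.85,-0.0],[0.0,0.0,2.23,-0.0],[0.0,0.0,3.77,-0.0],[0.0,0.0,5.15,-0.0],[0.0,0.0,6.0,-0.0]]]
```

Emit:
drive_tool:
  deltas:
    - [[0, 0, -1.3, 0], [0, 0, -3.3, 0], [0.1, 0, -5.6, 0], [0.1, 0, -7.6, 0], [0.15, 0, -8.9, 0]]

```text
time_s: 9.9
ee_pos: [0.4676, -0.1536, 0.1214]
eef_rot: [0.001, -0.24, 0.971, -0.0]
force: [0.6, -0.3, -0.5]
gripper_width: 0.194
gripper_force: 14.9
```

Emit:
drive_tool:
  deltas:
    - [[-0.35, 0.6, -0.1, 0], [-0.85, 1.4, -0.3, 0], [-1.45, 2.35, -0.6, 0], [-2.15, 3.5, -0.9, 0], [-2.95, 4.75, -1.2, 0]]

```text
time_s: 10.4
ee_pos: [0.4709, -0.0963, 0.1311]
eef_rot: [-0.001, -0.24, 0.971, 0.0]
force: [0.1, -0.1, 0.1]
gripper_width: 0.194
gripper_force: 14.9
```

Emit:
drive_tool:
  deltas:
    - [[-0.85, 1.35, -0.3, 0], [-1.7, 2.75, -0.7, 0], [-2.6, 4.2, -1.0, 0], [-3.45, 5.6, -1.4, 0], [-4.3, 6.95, -1.7, 0]]

```text
time_s: 10.9
ee_pos: [0.4766, -0.0145, 0.1483]
eef_rot: [-0.0, -0.24, 0.971, 0.0]
force: [0.2, -0.2, -1.0]
gripper_width: 0.196
gripper_force: 14.9
```

Emit:
drive_tool:
  deltas:
    - [[-0.8, 1.3, -0.3, 0], [-1.5, 2.4, -0.6, 0], [-2.1, 3.4, -0.8, 0], [-2.6, 4.2, -1.0, 0], [-2.95, 4.75, -1.1, 0]]

```text
time_s: 11.4
ee_pos: [0.481, 0.0404, 0.1595]
eef_rot: [-0.0, -0.24, 0.971, -0.0]
force: [-0.0, 0.1, 0.2]
gripper_width: 0.193
gripper_force: 14.9
```

Emit:
drive_tool:
  deltas:
    - [[0, 0, 0.9, 0], [0, 0, 2.2, 0], [0, 0, 3.8, 0], [0, 0, 5.2, 0], [0, 0, 6.0, 0]]

```text
time_s: 11.9
ee_pos: [0.48, 0.0392, 0.0975]
eef_rot: [-0.001, -0.239, 0.971, 0.0]
force: [0.2, -0.1, -0.5]
gripper_width: 0.198
gripper_force: 14.9
```

```bash
python3 - <<'E'
from h import *
im=ctrl.grab_frame("side"); s=ctrl.sense();p=s["ee_pos"];print(p,yang(),s["time_s"],s["gripper_width"]*91,s["force"])
cv2.imwrite("pics/s2.png",cv2.resize(im[140:230,240:345],None,fx=6,fy=6,interpolation=2))
for q in ([p[0],p[1],p[2]-.031],[*BAY,.052]):
    r,c=proj("side",q);print((c-240)*6,(r-140)*6)
plan([(*BAY,.061,117.7,2)])
E
```

```text
[0.47973361 0.03925596 0.09697055] 117.71703328289836 11.95 17.580589002567898 [-2.30101749  0.33344018 -1.88362162]
255.41626284905055 330.1957195906014
259.57987031819573 352.868227538559
-> [0.4816 0.0394 0.061 ] 117.7
[[[-0.01,0.0,0.2,0.0],[-0.02,-0.01,0.51,0.0],[-0.04,-0.02,0.9,0.0],[-0.06,-0.03,1.34,0.0],[-0.08,-0.04,1.8,0.0]]]
[[[-0.02,-0.01,0.46,0.0],[-0.04,-0.02,0.9,0.0],[-0.06,-0.03,1.29,0.0],[-0.08,-0.03,1.59,0.0],[-0.08,-0.04,1.8,0.0]]]
```

View pics/s2.png

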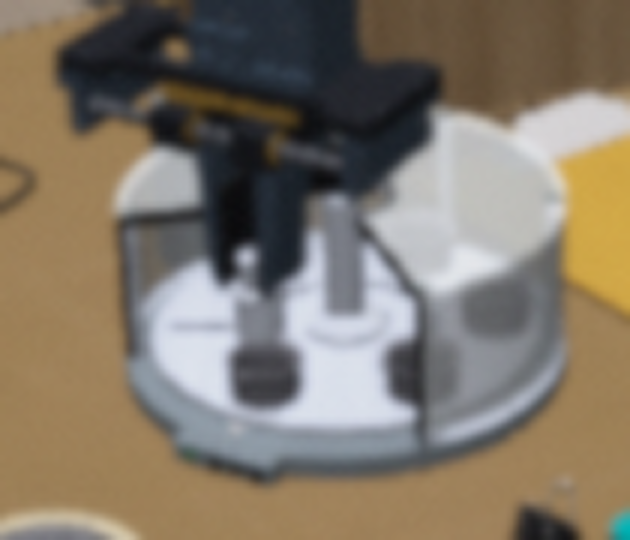

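The standard's foot at crop (260,340) hangs over the pocket rim at (266,352). A shift of about 1–2 mm inward is enough, so I'll lower it.

Emit:
drive_tool:
  deltas:
    - [[-0.1, 0, 0.2, 0], [-0.2, 0, 0.5, 0], [-0.2, -0.05, 0.9, 0], [-0.2, -0.05, 1.3, 0], [-0.2, -0.05, 1.8, 0]]

```text
time_s: 12.45
ee_pos: [0.4831, 0.0401, 0.0813]
eef_rot: [0.0, -0.24, 0.971, -0.0]
force: [0.4, -0.2, -0.3]
gripper_width: 0.193
gripper_force: 14.9
```

Emit:
drive_tool:
  deltas:
    - [[0, 0, 0.5, 0], [0, 0, 0.9, 0], [0, 0, 1.3, 0], [0, 0, 1.6, 0], [0, 0, 1.8, 0]]

```text
time_s: 12.95
ee_pos: [0.4829, 0.0401, 0.0631]
eef_rot: [-0.0, -0.24, 0.971, 0.0]
force: [0.1, -0.0, -0.0]
gripper_width: 0.194
gripper_force: 14.9
```

```bash
python3 - <<'E'
from h import *
s=ctrl.sense();print(s["ee_pos"],s["force"],s["moment"],s["gripper_width"]*91)
E
```

```text
[0.48289651 0.04005289 0.06312134] [ 0.0653287  -0.03639512 -0.03698725] [0.06436513 0.02937446 0.01442768] 17.63269692120102
```

Free entry, with no contact yet. Another 2–3 mm down.

Emit:
drive_tool:
  deltas:
    - [[0, 0, 0.1, 0], [0, 0, 0.15, 0], [0, 0, 0.2, 0], [0, 0, 0.25, 0], [0, 0, 0.25, 0]]

```text
time_s: 13.45
ee_pos: [0.4832, 0.0401, 0.0611]
eef_rot: [0.0, -0.24, 0.971, -0.0]
force: [0.1, 0.5, 1.4]
gripper_width: 0.196
gripper_force: 15.0
```

Emit:
drive_tool:
  deltas:
    - [[0, 0, 0, 0], [0, 0, 0, 0], [0, 0, 0, 0], [0, 0, -0.3, 0], [0, 0, -1.5, 0]]
  fingers: 0

```text
time_s: 13.95
ee_pos: [0.4822, 0.0401, 0.0757]
eef_rot: [-0.001, -0.24, 0.971, 0.0]
force: [-1.0, -0.6, 1.1]
gripper_width: 0.501
gripper_force: 0.0
```

```bash
python3 - <<'E'
from h import *
s=ctrl.sense();p=s["ee_pos"];print(p,s["force"],s["gripper_width"])
plan([(*p[:2],.16,117.7,1),(*AX,.16,57.64,2),(*AX,.1145,57.64,1),(*AX,.1145,-2.3,3)])
E
```

```text
[0.48224348 0.04005043 0.07567894] [-1.03989202 -0.56455627  1.11151191] 0.5013073172453015
-> [0.4822 0.0401 0.16  ] 117.7
[[[0.0,0.0,-1.2,0.0],[0.0,0.0,-3.13,0.0],[0.0,0.0,-5.3,0.0],[0.0,0.0,-7.23,0.001],[0.0,0.0,-8.43,0.001]]]
-> [0.5524 0.0766 0.16  ] 57.6
[[[-0.45,0.0,0.0,0.06],[-1.13,0.0,0.0,0.149],[-1.97,-0.01,0.0,0.262],[-2.94,-0.01,0.0,0.389],[-3.96,-0.01,0.0,0.524]]]
[[[-0.88,0.51,0.0,0.135],[-1.72,0.99,0.0,0.262],[-2.45,1.41,0.0,0.375],[-3.04,1.74,0.0,0.465],[-3.43,1.97,0.0,0.524]]]
-> [0.5524 0.0766 0.1145] 57.6
[[[0.0,0.0,0.65,-0.0],[0.0,0.0,1.69,-0.0],[0.0,0.0,2.86,-0.0],[0.0,0.0,3.9,-0.0],[0.0,0.0,4.55,-0.0]]]
-> [0.5524 0.0766 0.1145] -2.3
[[[0.0,0.0,0.0,0.036],[0.0,0.0,0.0,0.086],[0.0,0.0,0.0,0.149],[0.0,0.0,0.0,0.222],[0.0,0.0,0.0,0.302]]]
[[[0.0,0.0,0.0,0.086],[0.0,0.0,0.0,0.176],[0.0,0.0,0.0,0.266],[0.0,0.0,0.0,0.356],[0.0,0.0,0.0,0.442]]]
[[[0.0,0.0,0.0,0.081],[0.0,0.0,0.0,0.153],[0.0,0.0,0.0,0.216],[0.0,0.0,0.0,0.266],[0.0,0.0,0.0,0.302]]]
```

Emit:
drive_tool:
  deltas:
    - [[0, 0, -1.2, 0], [0, 0, -3.1, 0], [0, 0, -5.3, 0], [0, 0, -7.2, 0], [0, 0, -8.4, 0]]

```text
time_s: 14.45
ee_pos: [0.4836, 0.0401, 0.1624]
eef_rot: [0.001, -0.24, 0.971, -0.0]
force: [-0.3, -1.1, 0.2]
gripper_width: 0.498
gripper_force: 0.0
```

Emit:
drive_tool:
  deltas:
    - [[-0.45, 0, 0, 0.06], [-1.1, 0, 0, 0.15], [-2.0, 0, 0, 0.262], [-2.9, 0, 0, 0.39], [-3.95, 0, 0, 0.524]]

```text
time_s: 14.95
ee_pos: [0.5181, 0.0586, 0.1604]
eef_rot: [0.0, 0.023, 1.0, -0.0]
force: [-0.0, 0.8, 0.1]
gripper_width: 0.5
gripper_force: 0.0
```

Emit:
drive_tool:
  deltas:
    - [[-0.9, 0.5, 0, 0.135], [-1.7, 1.0, 0, 0.262], [-2.4, 1.4, 0, 0.375], [-3.0, 1.75, 0, 0.465], [-3.4, 1.95, 0, 0.524]]

```text
time_s: 15.45
ee_pos: [0.553, 0.0768, 0.1604]
eef_rot: [0.0, 0.28, 0.96, 0.0]
force: [-0.3, -0.4, -0.1]
gripper_width: 0.502
gripper_force: 0.0
```

Emit:
drive_tool:
  deltas:
    - [[0, 0, 0.7, 0], [0, 0, 1.7, 0], [0, 0, 2.9, 0], [0, 0, 3.9, 0], [0, 0, 4.55, 0]]

```text
time_s: 15.95
ee_pos: [0.5519, 0.0764, 0.1129]
eef_rot: [-0.001, 0.278, 0.961, -0.0]
force: [-0.4, 1.0, 0.6]
gripper_width: 0.498
gripper_force: 0.0
```

Emit:
drive_tool:
  deltas:
    - [[0, 0, 0, 0], [0, 0, 0, 0], [0, 0, 0, 0], [0, 0, 0, 0], [0, 0, 0, 0]]
  fingers: -1
  force: 20

```text
time_s: 16.45
ee_pos: [0.5528, 0.0765, 0.1148]
eef_rot: [0.0, 0.278, 0.961, -0.0]
force: [-1.2, -0.6, 1.3]
gripper_width: 0.131
gripper_force: 20.0
```

Emit:
drive_tool:
  deltas:
    - [[0, 0, 0, 0], [0, 0, 0, 0], [0, 0, 0, 0], [0, 0, 0, 0], [0, 0, 0, 0]]

```text
time_s: 16.95
ee_pos: [0.5528, 0.0765, 0.1148]
eef_rot: [0.0, 0.278, 0.961, -0.0]
force: [-2.3, -1.9, 6.0]
gripper_width: 0.136
gripper_force: 20.0
```

```bash
python3 - <<'E'
from h import *
s=ctrl.sense();print(s["ee_pos"],yang(),s["force"],s["moment"],s["gripper_width"]*91,s["gripper_force"])
E
```

```text
[0.55279525 0.07652682 0.11478944] 57.701368317673904 [-2.27452571 -1.92236246  5.95610128] [-5.18395439e-01  3.57977970e-01 -3.27926052e-04] 12.380672183340051 20.000530779361725
```

Well centred. Turning 60° clockwise (total +1.047).

Emit:
drive_tool:
  deltas:
    - [[0, 0, 0, 0.036], [0, 0, 0, 0.086], [0, 0, 0, 0.15], [0, 0, 0, 0.222], [0, 0, 0, 0.302]]

```text
time_s: 17.45
ee_pos: [0.5527, 0.0763, 0.1148]
eef_rot: [0.0, 0.421, 0.907, -0.0]
force: [-3.2, -4.4, 8.2]
gripper_width: 0.128
gripper_force: 20.0
```

Emit:
drive_tool:
  deltas:
    - [[0, 0, 0, 0.086], [0, 0, 0, 0.176], [0, 0, 0, 0.266], [0, 0, 0, 0.356], [0, 0, 0, 0.442]]

```text
time_s: 17.95
ee_pos: [0.5524, 0.0762, 0.1148]
eef_rot: [-0.0, 0.61, 0.793, -0.0]
force: [-5.5, -5.0, 10.6]
gripper_width: 0.131
gripper_force: 20.0
```

Emit:
drive_tool:
  deltas:
    - [[0, 0, 0, 0.081], [0, 0, 0, 0.153], [0, 0, 0, 0.216], [0, 0, 0, 0.28], [0, 0, 0, 0.304]]

```text
time_s: 18.45
ee_pos: [0.5522, 0.0762, 0.1148]
eef_rot: [-0.0, 0.722, 0.692, -0.001]
force: [-7.4, -5.6, 11.2]
gripper_width: 0.131
gripper_force: 20.0
```

```bash
python3 - <<'E'
from h import *
s=ctrl.sense();print(s["ee_pos"],yang(),s["force"],s["moment"],s["gripper_width"]*91,s["gripper_force"])
plan([(*AX,.19,None,1),(.402,-.329,.12,-62.3,4),(.402,-.329,.026,-62.3,1)],p0=(*AX,.1145),a0=-2.3)
E
```

```text
[0.55216976 0.07616758 0.1147737 ] -2.469280202295723 [-7.40199742 -5.60345064 11.16248088] [-1.13759395  1.28089424  0.02046041] 11.93478499399125 20.005482137203217
-> [0.5524 0.0766 0.19  ] -2.3
[[[0.0,0.0,-1.08,-0.0],[0.0,0.0,-2.8,-0.0],[0.0,0.0,-4.75,-0.0],[0.0,0.0,-6.47,-0.0],[0.0,0.0,-7.55,-0.0]]]
-> [ 0.402 -0.329  0.12 ] -62.3
[[[-1.0,-0.33,0.17,0.025],[-2.34,-0.76,0.4,0.059],[-3.97,-1.29,0.68,0.101],[-5.86,-1.91,1.0,0.149],[-7.97,-2.6,1.36,0.203]]]
[[[-2.4,-0.27,0.39,0.058],[-4.96,-0.56,0.81,0.121],[-7.63,-0.86,1.24,0.186],[-10.38,-1.17,1.69,0.253],[-13.16,-1.48,2.14,0.321]]]
[[[-2.74,0.58,0.45,0.068],[-5.45,1.15,0.9,0.135],[-8.08,1.71,1.34,0.2],[-10.6,2.24,1.75,0.262],[-12.96,2.74,2.14,0.321]]]
[[[-1.92,1.12,0.36,0.054],[-3.63,2.13,0.68,0.102],[-5.11,2.99,0.96,0.143],[-6.33,3.7,1.19,0.177],[-7.23,4.23,1.36,0.203]]]
-> [ 0.402 -0.329  0.026] -62.3
[[[0.0,0.0,1.34,-0.0],[0.0,0.0,3.49,-0.0],[0.0,0.0,5.91,-0.0],[0.0,0.0,8.06,-0.0],[0.0,0.0,9.4,-0.0]]]
```

Emit:
drive_tool:
  deltas:
    - [[0, 0, 0, 0], [0, 0, 0, 0], [0, 0, 0, 0], [0, 0, -0.6, 0], [0, 0, -2.0, 0]]
  fingers: 0.2

```text
time_s: 18.95
ee_pos: [0.552, 0.0766, 0.1343]
eef_rot: [-0.001, 0.721, 0.693, -0.001]
force: [-1.0, -0.6, 0.5]
gripper_width: 0.536
gripper_force: 0.0
```

Emit:
drive_tool:
  deltas:
    - [[0, 0, -1.2, 0], [0, 0, -2.6, 0], [0, 0, -4.0, 0], [0, 0, -5.0, 0], [0, 0, -5.55, 0]]

```text
time_s: 19.45
ee_pos: [0.5531, 0.0766, 0.1914]
eef_rot: [0.0, 0.721, 0.692, 0.001]
force: [0.3, -0.0, 0.3]
gripper_width: 0.597
gripper_force: 0.0
```

Emit:
drive_tool:
  deltas:
    - [[-1.0, -0.3, 0.2, 0.025], [-2.3, -0.8, 0.4, 0.06], [-4.0, -1.3, 0.7, 0.1], [-5.9, -1.9, 1.0, 0.15], [-7.95, -2.6, 1.35, 0.203]]

```text
time_s: 19.95
ee_pos: [0.5222, -0.0032, 0.1754]
eef_rot: [-0.0, 0.789, 0.614, -0.001]
force: [-0.1, 0.1, -0.0]
gripper_width: 0.605
gripper_force: 0.0
```

Emit:
drive_tool:
  deltas:
    - [[-2.4, -0.3, 0.4, 0.058], [-5.0, -0.6, 0.8, 0.12], [-7.6, -0.9, 1.2, 0.186], [-10.4, -1.2, 1.7, 0.253], [-13.15, -1.5, 2.15, 0.321]]

```text
time_s: 20.45
ee_pos: [0.4753, -0.1273, 0.1539]
eef_rot: [-0.0, 0.877, 0.48, -0.001]
force: [1.2, -0.9, 0.3]
gripper_width: 0.601
gripper_force: 0.0
```

Emit:
drive_tool:
  deltas:
    - [[-2.7, 0.6, 0.45, 0.068], [-5.45, 1.15, 0.9, 0.135], [-8.1, 1.7, 1.3, 0.2], [-10.6, 2.2, 1.75, 0.262], [-12.95, 2.75, 2.15, 0.321]]

```text
time_s: 20.95
ee_pos: [0.429, -0.251, 0.1324]
eef_rot: [-0.001, 0.943, 0.333, -0.001]
force: [-0.0, -0.0, -0.3]
gripper_width: 0.599
gripper_force: 0.0
```

Emit:
drive_tool:
  deltas:
    - [[-1.9, 1.1, 0.35, 0.054], [-3.6, 2.1, 0.7, 0.1], [-5.1, 3.0, 0.95, 0.143], [-6.3, 3.7, 1.2, 0.177], [-7.25, 4.25, 1.35, 0.203]]

```text
time_s: 21.45
ee_pos: [0.4005, -0.3294, 0.1192]
eef_rot: [-0.0, 0.972, 0.237, -0.0]
force: [0.5, 0.2, -0.3]
gripper_width: 0.599
gripper_force: 0.0
```

```bash
python3 - <<'E'
from h import *
s=ctrl.sense();print(s["ee_pos"],yang(),s["time_s"],s["gripper_width"])
im=ctrl.grab_frame("side");t=ctrl.grab_frame("top")
plan([(.402,-.329,.026,-62.3,1)])
print("bay aim check: pocket 2 rim px top,side",proj("top",[*BAY,.052]),proj("side",[*BAY,.052]),"knob top",proj("top",[*AX,.138]))
A=cv2.resize(im[140:225,240:350],(550,425),interpolation=2);B=cv2.resize(t[165:225,262:302],(250,375),interpolation=2)
o=np.zeros((425,800,3),np.uint8);o[:,:550]=A;o[:375,550:]=B;cv2.imwrite("pics/p2.png",o)
E
```

```text
[ 0.4004946  -0.32935134  0.11923653] -62.584007660140124 21.45 0.5994112234464269
-> [ 0.402 -0.329  0.026] -62.3
[[[0.02,0.0,1.33,-0.001],[0.04,0.01,3.47,-0.001],[0.07,0.01,5.88,-0.003],[0.1,0.01,8.02,-0.003],[0.11,0.01,9.35,-0.004]]]
bay aim check: pocket 2 rim px top,side (np.float64(212.0065669381749), np.float64(290.96963248744396)) (np.float64(198.8113712564265), np.float64(283.2633117196993)) knob top (np.float64(188.27413539777893), np.float64(276.61860703144237))
```

View pics/p2.png

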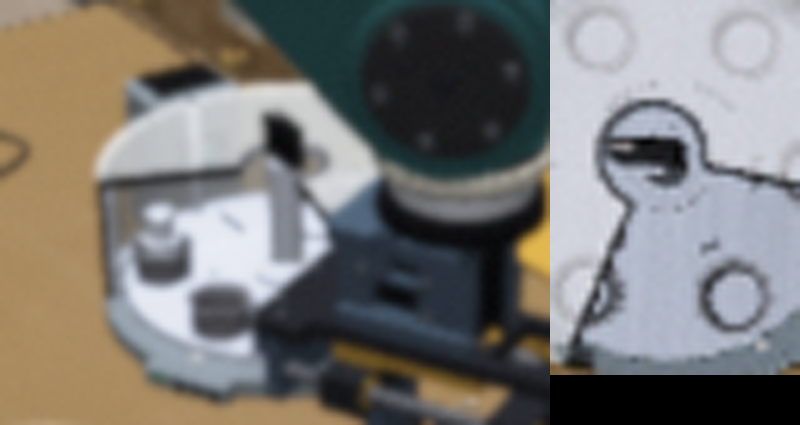

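Pocket 2, with two dots, has its rim at top (212.1,291.2), against a predicted (212.0,291.0). The standard stands upright in pocket 1 at left (158,240). Gripping the short vial.

Emit:
drive_tool:
  deltas:
    - [[0, 0, 1.3, 0], [0, 0, 3.5, 0], [0.1, 0, 5.9, 0], [0.1, 0, 8.0, 0], [0.1, 0, 9.35, 0]]

```text
time_s: 22.05
ee_pos: [0.4021, -0.3269, 0.0244]
eef_rot: [-0.001, 0.971, 0.239, -0.001]
force: [0.2, -0.9, -0.1]
gripper_width: 0.604
gripper_force: 0.0
```

Emit:
drive_tool:
  deltas:
    - [[0, 0, 0, 0], [0, 0, 0, 0], [0, 0, 0, 0], [0, 0, 0, 0], [0, 0, 0, 0]]
  fingers: -1
  force: 12

```text
time_s: 22.55
ee_pos: [0.403, -0.3286, 0.0272]
eef_rot: [0.001, 0.971, 0.239, 0.0]
force: [-0.4, 0.4, 5.4]
gripper_width: 0.3
gripper_force: 12.0
```

Emit:
drive_tool:
  deltas:
    - [[0, 0, 0, 0], [0, 0, 0, 0], [0, 0, 0, 0], [0, 0, 0, 0], [0, 0, 0, 0]]

```text
time_s: 23.05
ee_pos: [0.4031, -0.3286, 0.0272]
eef_rot: [0.0, 0.971, 0.239, 0.0]
force: [-0.2, 0.1, 7.9]
gripper_width: 0.296
gripper_force: 12.0
```

```bash
python3 - <<'E'
from h import *
s=ctrl.sense();p=s["ee_pos"];print(p,yang(),s["force"],s["gripper_width"]*91,s["gripper_force"])
plan([(*p[:2],.12,None,1),(*BAY,.16,-62.3,4),(*BAY,.088,-62.3,1),(*BAY,.059,-62.3,1)])
E
```

```text
[ 0.4030502  -0.32857301  0.02715807] -62.398532699073535 [-0.19999711  0.12338178  7.91170082] 26.923220784951212 12.000486680954054
-> [ 0.4031 -0.3286  0.12  ] -62.4
[[[0.0,0.0,-1.32,-0.0],[0.0,0.0,-3.45,-0.0],[0.0,0.0,-5.84,-0.0],[0.0,0.0,-7.96,-0.0],[0.0,0.0,-9.28,-0.0]]]
-> [0.4816 0.0394 0.16  ] -62.3
[[[0.58,-0.71,-0.1,-0.0],[1.36,-1.65,-0.23,-0.0],[2.32,-2.79,-0.39,-0.0],[3.42,-4.13,-0.57,-0.0],[4.65,-5.61,-0.78,-0.0]]]
[[[1.34,-1.62,-0.22,-0.0],[2.77,-3.34,-0.46,-0.0],[4.26,-5.14,-0.71,-0.0],[5.8,-6.99,-0.97,-0.0],[7.36,-8.87,-1.23,-0.001]]]
[[[1.56,-1.88,-0.26,-0.0],[3.1,-3.73,-0.52,-0.0],[4.59,-5.53,-0.76,-0.0],[6.02,-7.25,-1.0,-0.0],[7.36,-8.87,-1.22,-0.001]]]
[[[1.23,-1.49,-0.21,-0.0],[2.34,-2.82,-0.39,-0.0],[3.29,-3.96,-0.55,-0.0],[4.07,-4.9,-0.68,-0.0],[4.66,-5.61,-0.78,-0.0]]]
-> [0.4816 0.0394 0.088 ] -62.3
[[[0.0,0.0,1.03,-0.0],[0.0,0.0,2.67,-0.0],[0.0,0.0,4.53,-0.0],[0.0,0.0,6.17,-0.0],[0.0,0.0,7.2,-0.0]]]
-> [0.4816 0.0394 0.059 ] -62.3
[[[0.0,0.0,0.41,-0.0],[0.0,0.0,1.08,-0.0],[0.0,0.0,1.82,-0.0],[0.0,0.0,2.49,-0.0],[0.0,0.0,2.9,-0.0]]]
```

Emit:
drive_tool:
  deltas:
    - [[0, 0, -1.3, 0], [0, 0, -3.4, 0], [0, 0, -5.8, 0], [0, 0, -8.0, 0], [0, 0, -9.3, 0]]

```text
time_s: 23.55
ee_pos: [0.4031, -0.3286, 0.1218]
eef_rot: [0.001, 0.971, 0.239, 0.001]
force: [-0.0, 0.2, -0.8]
gripper_width: 0.297
gripper_force: 12.0
```

Emit:
drive_tool:
  deltas:
    - [[0.6, -0.7, -0.1, 0], [1.4, -1.65, -0.2, 0], [2.3, -2.8, -0.4, 0], [3.4, -4.1, -0.6, 0], [4.65, -5.6, -0.8, 0]]

```text
time_s: 24.05
ee_pos: [0.4175, -0.2551, 0.1266]
eef_rot: [-0.001, 0.971, 0.239, -0.001]
force: [1.2, 0.9, 0.2]
gripper_width: 0.299
gripper_force: 12.0
```

Emit:
drive_tool:
  deltas:
    - [[1.35, -1.6, -0.2, 0], [2.8, -3.3, -0.45, 0], [4.3, -5.1, -0.7, 0], [5.8, -7.0, -1.0, 0], [7.35, -8.85, -1.2, 0]]

```text
time_s: 24.55
ee_pos: [0.4414, -0.1423, 0.1388]
eef_rot: [-0.0, 0.971, 0.239, -0.001]
force: [1.1, -0.9, -0.2]
gripper_width: 0.3
gripper_force: 12.0
```

Emit:
drive_tool:
  deltas:
    - [[1.55, -1.9, -0.25, 0], [3.1, -3.7, -0.5, 0], [4.6, -5.5, -0.75, 0], [6.0, -7.25, -1.0, 0], [7.35, -8.85, -1.2, 0]]

```text
time_s: 25.05
ee_pos: [0.4652, -0.0299, 0.1507]
eef_rot: [-0.0, 0.971, 0.239, -0.001]
force: [-0.7, 1.0, -0.7]
gripper_width: 0.302
gripper_force: 12.0
```

Emit:
drive_tool:
  deltas:
    - [[1.2, -1.5, -0.2, 0], [2.3, -2.8, -0.4, 0], [3.3, -4.0, -0.55, 0], [4.1, -4.9, -0.7, 0], [4.65, -5.6, -0.8, 0]]

```text
time_s: 25.55
ee_pos: [0.4809, 0.0404, 0.159]
eef_rot: [-0.0, 0.971, 0.239, -0.0]
force: [0.3, -0.6, 0.4]
gripper_width: 0.296
gripper_force: 12.0
```

Emit:
drive_tool:
  deltas:
    - [[0, 0, 1.0, 0], [0, 0, 2.7, 0], [0, 0, 4.5, 0], [0, 0, 6.2, 0], [0, 0, 7.2, 0]]

```text
time_s: 26.05
ee_pos: [0.4802, 0.0387, 0.0855]
eef_rot: [-0.0, 0.971, 0.238, -0.001]
force: [-0.2, 0.8, 0.9]
gripper_width: 0.297
gripper_force: 12.0
```

```bash
python3 - <<'E'
from h import *
im=ctrl.grab_frame("side"); s=ctrl.sense();p=s["ee_pos"];print(p,yang(),s["time_s"],s["gripper_width"]*91,s["force"],s["gripper_force"])
plan([(*BAY,.0595,None,1)])
E
```

```text
[0.4797802  0.0387476  0.08474831] -62.41782557809022 26.1 27.382900962660415 [-2.32619112  0.11569781 -1.86330703] 12.000026412431453
-> [0.4816 0.0394 0.0595] -62.4
[[[0.03,0.0,0.36,-0.0],[0.07,0.01,0.94,-0.0],[0.12,0.02,1.59,-0.0],[0.16,0.02,2.17,-0.0],[0.19,0.02,2.52,-0.0]]]
```

Emit:
drive_tool:
  deltas:
    - [[0, 0, 0.4, 0], [0.05, 0, 1.0, 0], [0.1, 0, 1.7, 0], [0.1, 0, 2.3, 0], [0.1, 0, 2.8, 0]]

```text
time_s: 26.6
ee_pos: [0.4823, 0.0396, 0.059]
eef_rot: [0.0, 0.971, 0.239, 0.0]
force: [0.7, 0.3, -0.7]
gripper_width: 0.301
gripper_force: 12.0
```

Emit:
drive_tool:
  deltas:
    - [[0, 0, 0.1, 0], [0, 0, 0.1, 0], [0, 0, 0.15, 0], [0, 0, 0.2, 0], [0, 0, 0.2, 0]]

```text
time_s: 27.1
ee_pos: [0.4823, 0.0396, 0.0575]
eef_rot: [0.0, 0.971, 0.239, 0.0]
force: [-0.8, 0.2, -0.7]
gripper_width: 0.298
gripper_force: 12.0
```

One more small step down, to feel the floor.

Emit:
drive_tool:
  deltas:
    - [[0, 0, 0.05, 0], [0, 0, 0.1, 0], [0, 0, 0.1, 0], [0, 0, 0.1, 0], [0, 0, 0.1, 0]]

```text
time_s: 27.6
ee_pos: [0.4829, 0.0396, 0.057]
eef_rot: [0.0, 0.971, 0.239, 0.001]
force: [-2.0, -0.2, 9.7]
gripper_width: 0.299
gripper_force: 12.0
```

```bash
python3 - <<'E'
from h import *
s=ctrl.sense();print(s["ee_pos"],s["force"],s["gripper_width"]*91)
plan([(.4823,.0396,.16,-62.3,1),(*AX,.16,-2.3,2)],p0=(.4823,.0396,.0715),a0=-62.4)
E
```

```text
[0.48292939 0.0396341  0.05703011] [-2.02610142 -0.2193138   9.68657026] 27.24848935393002
-> [0.4823 0.0396 0.16  ] -62.3
[[[0.0,0.0,-1.26,-0.0],[0.0,0.0,-3.29,-0.001],[0.0,0.0,-5.56,-0.001],[0.0,0.0,-7.59,-0.001],[0.0,0.0,-8.85,-0.002]]]
-> [0.5524 0.0766 0.16  ] -2.3
[[[0.45,0.0,0.0,-0.059],[1.13,0.0,0.0,-0.149],[1.98,0.0,0.0,-0.261],[2.94,-0.01,0.0,-0.389],[3.96,-0.01,0.0,-0.524]]]
[[[0.89,0.51,0.0,-0.135],[1.72,0.99,0.0,-0.262],[2.46,1.41,0.0,-0.374],[3.05,1.75,0.0,-0.464],[3.44,1.97,0.0,-0.524]]]
```

Emit:
drive_tool:
  deltas:
    - [[0, 0, 0, 0], [0, 0, 0, 0], [0, 0, 0, 0], [0, 0, -0.3, 0], [0, 0, -1.5, 0]]
  fingers: 0

```text
time_s: 28.1
ee_pos: [0.4815, 0.0396, 0.0711]
eef_rot: [-0.0, 0.971, 0.239, -0.001]
force: [-1.2, -0.3, 0.1]
gripper_width: 0.5
gripper_force: 0.0
```

Emit:
drive_tool:
  deltas:
    - [[0, 0, -1.3, 0], [0, 0, -3.3, 0], [0, 0, -5.6, 0], [0, 0, -7.6, 0], [0, 0, -8.85, 0]]

```text
time_s: 28.6
ee_pos: [0.483, 0.0396, 0.1625]
eef_rot: [0.0, 0.971, 0.239, 0.001]
force: [-0.0, -0.5, -0.2]
gripper_width: 0.498
gripper_force: 0.0
```

Emit:
drive_tool:
  deltas:
    - [[0.45, 0, 0, -0.06], [1.1, 0, 0, -0.15], [2.0, 0, 0, -0.26], [2.9, 0, 0, -0.39], [3.95, 0, 0, -0.524]]

```text
time_s: 29.1
ee_pos: [0.5174, 0.058, 0.1604]
eef_rot: [0.0, 0.875, 0.484, 0.0]
force: [0.1, 1.0, 0.5]
gripper_width: 0.501
gripper_force: 0.0
```

Emit:
drive_tool:
  deltas:
    - [[0.9, 0.5, 0, -0.135], [1.7, 1.0, 0, -0.262], [2.45, 1.4, 0, -0.375], [3.05, 1.75, 0, -0.465], [3.45, 1.95, 0, -0.524]]

```text
time_s: 29.6
ee_pos: [0.5526, 0.0768, 0.1604]
eef_rot: [0.0, 0.72, 0.694, 0.0]
force: [-0.2, 1.2, -0.1]
gripper_width: 0.504
gripper_force: 0.0
```

Emit:
drive_tool:
  deltas:
    - [[0, 0, 0.7, 0], [0, 0, 1.7, 0], [0, 0, 2.9, 0], [0, 0, 3.9, 0], [0, 0, 4.5, 0]]

```text
time_s: 30.1
ee_pos: [0.5514, 0.0765, 0.1134]
eef_rot: [-0.001, 0.722, 0.692, -0.001]
force: [-0.1, 0.2, -0.9]
gripper_width: 0.498
gripper_force: 0.0
```

Emit:
drive_tool:
  deltas:
    - [[0, 0, 0, 0], [0, 0, 0, 0], [0, 0, 0, 0], [0, 0, 0, 0], [0, 0, 0, 0]]
  fingers: -1
  force: 20

```text
time_s: 30.6
ee_pos: [0.5522, 0.0767, 0.1153]
eef_rot: [-0.0, 0.721, 0.692, 0.0]
force: [-1.7, 0.3, -0.4]
gripper_width: 0.129
gripper_force: 20.0
```

```bash
python3 - <<'E'
from h import *
s=ctrl.sense();print(s["ee_pos"],yang(),s["force"],s["moment"],s["gripper_width"]*91,s["gripper_force"])
E
```

```text
[0.55218869 0.07665164 0.11533096] -2.3511913732609373 [-1.70187849  0.31786863 -0.41461076] [-0.10575717  0.5322448   0.01074113] 11.759551610189321 20.00030368566513
```

Emit:
drive_tool:
  deltas:
    - [[0, 0, 0, 0.036], [0, 0, 0, 0.086], [0, 0, 0, 0.15], [0, 0, 0, 0.222], [0, 0, 0, 0.302]]

```text
time_s: 31.1
ee_pos: [0.5521, 0.0766, 0.1153]
eef_rot: [-0.0, 0.818, 0.575, -0.0]
force: [-2.7, 0.1, 4.5]
gripper_width: 0.129
gripper_force: 20.0
```

Emit:
drive_tool:
  deltas:
    - [[0, 0, 0, 0.086], [0, 0, 0, 0.176], [0, 0, 0, 0.266], [0, 0, 0, 0.356], [0, 0, 0, 0.442]]

```text
time_s: 31.6
ee_pos: [0.552, 0.0767, 0.1153]
eef_rot: [-0.0, 0.925, 0.381, -0.0]
force: [-4.3, 2.4, 5.1]
gripper_width: 0.128
gripper_force: 20.0
```

Emit:
drive_tool:
  deltas:
    - [[0, 0, 0, 0.081], [0, 0, 0, 0.153], [0, 0, 0, 0.216], [0, 0, 0, 0.28], [0, 0, 0, 0.303]]

```text
time_s: 32.1
ee_pos: [0.552, 0.0768, 0.1153]
eef_rot: [-0.0, 0.971, 0.238, -0.0]
force: [-4.2, 1.1, 5.5]
gripper_width: 0.127
gripper_force: 20.0
```

```bash
python3 - <<'E'
from h import *
s=ctrl.sense();print(s["ee_pos"],yang(),s["force"],s["moment"],s["gripper_width"]*91,s["gripper_force"])
plan([(.6135,-.2148,.15,-62.3,3),(.6135,-.2148,.040,-62.3,1)],p0=(*AX,.19),a0=-62.3)
E
```

```text
[0.5519588  0.07675765 0.11526861] -62.47468369788343 [-4.18517689  1.14215369  5.50219816] [0.20900782 0.84638979 0.13041556] 11.572125823854856 20.000087320804596
-> [ 0.6135 -0.2148  0.15  ] -62.3
[[[-0.28,0.98,0.14,-0.0],[-0.67,2.36,0.33,-0.0],[-1.16,4.08,0.57,-0.0],[-1.72,6.07,0.85,-0.0],[-2.35,8.27,1.16,-0.0]]]
[[[-0.67,2.36,0.33,-0.0],[-1.37,4.81,0.67,-0.0],[-2.07,7.29,1.02,-0.0],[-2.77,9.74,1.36,-0.0],[-3.44,12.09,1.69,-0.0]]]
[[[-0.63,2.2,0.31,-0.0],[-1.19,4.2,0.59,-0.0],[-1.68,5.91,0.83,-0.0],[-2.07,7.29,1.02,-0.0],[-2.35,8.27,1.16,-0.0]]]
-> [ 0.6135 -0.2148  0.04  ] -62.3
[[[0.0,0.0,1.57,-0.0],[0.0,0.0,4.08,-0.0],[0.0,0.0,6.92,-0.0],[0.0,0.0,9.43,-0.0],[0.0,0.0,11.0,-0.0]]]
```

Emit:
drive_tool:
  deltas:
    - [[0, 0, 0, 0], [0, 0, 0, 0], [0, 0, 0, 0], [0, 0, -0.6, 0], [0, 0, -2.0, 0]]
  fingers: 0.2

```text
time_s: 32.6
ee_pos: [0.5516, 0.0765, 0.1348]
eef_rot: [-0.0, 0.971, 0.239, -0.001]
force: [0.9, -0.5, -0.3]
gripper_width: 0.534
gripper_force: 0.0
```

Emit:
drive_tool:
  deltas:
    - [[0, 0, -1.2, 0], [0, 0, -2.6, 0], [0, 0, -4.0, 0], [0, 0, -5.0, 0], [0, 0, -5.5, 0]]

```text
time_s: 33.1
ee_pos: [0.5527, 0.0766, 0.1915]
eef_rot: [0.0, 0.971, 0.239, 0.001]
force: [-0.3, -0.4, 0.5]
gripper_width: 0.6
gripper_force: 0.0
```

Emit:
drive_tool:
  deltas:
    - [[-0.3, 1.0, 0.1, 0], [-0.7, 2.4, 0.3, 0], [-1.2, 4.1, 0.6, 0], [-1.7, 6.1, 0.85, 0], [-2.35, 8.3, 1.15, 0]]

```text
time_s: 33.6
ee_pos: [0.5697, -0.0095, 0.1774]
eef_rot: [-0.0, 0.971, 0.239, -0.001]
force: [-0.4, -0.7, -0.7]
gripper_width: 0.6
gripper_force: 0.0
```

Emit:
drive_tool:
  deltas:
    - [[-0.7, 2.4, 0.3, 0], [-1.4, 4.8, 0.7, 0], [-2.1, 7.3, 1.0, 0], [-2.8, 9.7, 1.35, 0], [-3.45, 12.1, 1.7, 0]]

```text
time_s: 34.1
ee_pos: [0.595, -0.1332, 0.1602]
eef_rot: [-0.0, 0.971, 0.239, -0.001]
force: [0.9, -0.1, 0.9]
gripper_width: 0.605
gripper_force: 0.0
```

Emit:
drive_tool:
  deltas:
    - [[-0.6, 2.2, 0.3, 0], [-1.2, 4.2, 0.6, 0], [-1.7, 5.9, 0.8, 0], [-2.1, 7.3, 1.0, 0], [-2.35, 8.25, 1.15, 0]]

```text
time_s: 34.6
ee_pos: [0.6131, -0.2162, 0.1496]
eef_rot: [-0.0, 0.971, 0.239, -0.0]
force: [0.3, -0.4, 0.0]
gripper_width: 0.601
gripper_force: 0.0
```

```bash
python3 - <<'E'
from h import *
t=ctrl.grab_frame("top");s=ctrl.sense();print(s["ee_pos"],yang(),s["time_s"],s["gripper_width"])
cv2.imwrite("pics/t3.png",t); plan([(.6135,-.2148,.04,-62.3,1)])
# pocket in bay: dark ring circle near (212,291)
g=cv2.resize(cv2.cvtColor(t,cv2.COLOR_BGR2GRAY)[196:228,275:307],None,fx=8,fy=8,interpolation=2)
c=cv2.HoughCircles(g,cv2.HOUGH_GRADIENT,1,40,param1=80,param2=15,minRadius=35,maxRadius=60)
if c is not None: print([(196+(y+.5)/8-.5,275+(x+.5)/8-.5,r/8) for x,y,r in c[0][:3]])
E
```

```text
[ 0.61334027 -0.21686323  0.14954649] -62.375197983857646 34.65 0.6012375343515068
-> [ 0.6135 -0.2148  0.04  ] -62.3
[[[0.02,-0.02,1.56,-0.0],[0.04,-0.07,4.07,-0.0],[0.07,-0.11,6.89,-0.001],[0.09,-0.15,9.39,-0.001],[0.11,-0.18,10.95,-0.001]]]
[(np.float32(212.25), np.float32(290.125), np.float32(4.8875))]
```

Emit:
drive_tool:
  deltas:
    - [[0, 0, 1.6, 0], [0, -0.05, 4.1, 0], [0.05, -0.1, 6.9, 0], [0.05, -0.1, 9.4, 0], [0.05, -0.1, 11.0, 0]]

```text
time_s: 35.15
ee_pos: [0.6117, -0.2126, 0.0372]
eef_rot: [-0.001, 0.971, 0.239, -0.001]
force: [-0.7, 0.7, -0.2]
gripper_width: 0.602
gripper_force: 0.0
```

Emit:
drive_tool:
  deltas:
    - [[0, 0, 0, 0], [0, 0, 0, 0], [0, 0, 0, 0], [0, 0, 0, 0], [0, 0, 0, 0]]
  fingers: -1
  force: 12

```text
time_s: 35.65
ee_pos: [0.6138, -0.2142, 0.0411]
eef_rot: [0.001, 0.971, 0.239, 0.001]
force: [0.1, 0.9, 7.3]
gripper_width: 0.301
gripper_force: 12.0
```

Emit:
drive_tool:
  deltas:
    - [[0, 0, 0, 0], [0, 0, 0, 0], [0, 0, 0, 0], [0, 0, 0, 0], [0, 0, 0, 0]]

```text
time_s: 36.15
ee_pos: [0.6139, -0.2142, 0.0411]
eef_rot: [0.001, 0.971, 0.239, 0.001]
force: [-0.4, 0.7, 7.8]
gripper_width: 0.301
gripper_force: 12.0
```

```bash
python3 - <<'E'
from h import *
s=ctrl.sense();p=s["ee_pos"];print(p,yang(),s["force"],s["gripper_width"]*91,s["gripper_force"])
M=np.array([.50,-.05]); B=BAY+[.0008,.0003]
plan([(*p[:2],.185,None,1),(*M,.185,-62.3,3),(*B,.185,-62.3,1),(*B,.102,-62.3,1)])
E
```

```text
[ 0.61386575 -0.21421098  0.04113222] -62.342630849706374 [-0.4428734   0.65133443  7.76558207] 27.393813161280296 12.000562199827982
-> [ 0.6139 -0.2142  0.185 ] -62.3
[[[0.0,0.0,-2.05,-0.0],[0.0,0.0,-5.34,-0.0],[0.0,0.0,-9.05,-0.0],[0.0,0.0,-12.34,-0.0],[0.0,0.0,-14.39,-0.0]]]
-> [ 0.5   -0.05   0.185] -62.3
[[[-0.08,-0.68,0.0,-0.0],[-0.2,-1.64,0.0,-0.0],[-0.35,-2.82,0.0,-0.0],[-0.52,-4.2,0.0,-0.0],[-0.71,-5.73,0.0,-0.0]]]
[[[-0.2,-1.63,0.0,-0.0],[-0.41,-3.33,0.0,-0.0],[-0.63,-5.04,0.0,-0.0],[-0.84,-6.74,0.0,-0.0],[-1.04,-8.37,0.0,-0.0]]]
[[[-0.19,-1.53,0.0,-0.0],[-0.36,-2.91,0.0,-0.0],[-0.51,-4.09,0.0,-0.0],[-0.62,-5.05,0.0,-0.0],[-0.71,-5.73,0.0,-0.0]]]
-> [0.4824 0.0397 0.185 ] -62.3
[[[0.37,-1.25,0.0,-0.0],[0.97,-3.25,0.0,-0.0],[1.64,-5.51,0.0,-0.0],[2.24,-7.51,0.0,-0.0],[2.61,-8.76,0.0,-0.0]]]
-> [0.4824 0.0397 0.102 ] -62.3
[[[0.0,0.0,1.18,-0.0],[0.0,0.0,3.08,-0.0],[0.0,0.0,5.22,-0.0],[0.0,0.0,7.12,-0.0],[0.0,0.0,8.3,-0.0]]]
```

Emit:
drive_tool:
  deltas:
    - [[0, 0, -2.0, 0], [0, 0, -5.3, 0], [0, 0, -9.0, 0], [0, 0, -12.3, 0], [0, 0, -14.4, 0]]

```text
time_s: 36.65
ee_pos: [0.6137, -0.2142, 0.187]
eef_rot: [0.001, 0.971, 0.239, 0.001]
force: [0.6, -0.5, -0.0]
gripper_width: 0.298
gripper_force: 12.0
```

Emit:
drive_tool:
  deltas:
    - [[-0.1, -0.7, 0, 0], [-0.2, -1.6, 0, 0], [-0.35, -2.8, 0, 0], [-0.5, -4.2, 0, 0], [-0.7, -5.75, 0, 0]]

```text
time_s: 37.15
ee_pos: [0.5788, -0.1649, 0.183]
eef_rot: [-0.0, 0.971, 0.239, -0.001]
force: [0.4, 0.0, -0.8]
gripper_width: 0.298
gripper_force: 12.0
```

Emit:
drive_tool:
  deltas:
    - [[-0.2, -1.6, 0, 0], [-0.4, -3.3, 0, 0], [-0.6, -5.0, 0, 0], [-0.85, -6.7, 0, 0], [-1.05, -8.35, 0, 0]]

```text
time_s: 37.65
ee_pos: [0.5311, -0.0959, 0.184]
eef_rot: [0.0, 0.971, 0.239, 0.0]
force: [0.1, -0.1, -0.4]
gripper_width: 0.301
gripper_force: 12.0
```

Emit:
drive_tool:
  deltas:
    - [[-0.2, -1.5, 0, 0], [-0.35, -2.9, 0, 0], [-0.5, -4.1, 0, 0], [-0.6, -5.05, 0, 0], [-0.7, -5.75, 0, 0]]

```text
time_s: 38.15
ee_pos: [0.4988, -0.0488, 0.184]
eef_rot: [0.0, 0.971, 0.239, 0.0]
force: [0.1, 0.5, -0.8]
gripper_width: 0.294
gripper_force: 12.0
```

Emit:
drive_tool:
  deltas:
    - [[0.4, -1.25, 0, 0], [1.0, -3.25, 0, 0], [1.65, -5.5, 0, 0], [2.25, -7.5, 0, 0], [2.6, -8.75, 0, 0]]

```text
time_s: 38.65
ee_pos: [0.4813, 0.0416, 0.184]
eef_rot: [-0.0, 0.971, 0.239, 0.0]
force: [-0.6, 0.4, -1.3]
gripper_width: 0.296
gripper_force: 12.0
```

Emit:
drive_tool:
  deltas:
    - [[0, 0, 1.2, 0], [0, 0, 3.1, 0], [0, 0, 5.2, 0], [0, 0, 7.1, 0], [0, 0, 8.3, 0]]

```text
time_s: 39.15
ee_pos: [0.4809, 0.0396, 0.099]
eef_rot: [-0.0, 0.971, 0.239, -0.001]
force: [-0.1, 0.2, 0.0]
gripper_width: 0.298
gripper_force: 12.0
```

```bash
python3 - <<'E'
from h import *
im=ctrl.grab_frame("side"); s=ctrl.sense();p=s["ee_pos"];print(p,yang(),s["time_s"],s["gripper_width"]*91,s["force"],s["gripper_force"])
cv2.imwrite("pics/s3.png",cv2.resize(im[140:230,240:345],None,fx=6,fy=6,interpolation=2))
E
```

```text
[0.48019463 0.03965035 0.09792692] -62.36377643714201 39.2 27.370170609821745 [-3.04229707 -0.83191029 -1.28596527] 11.999994355574017
```

View pics/s3.png

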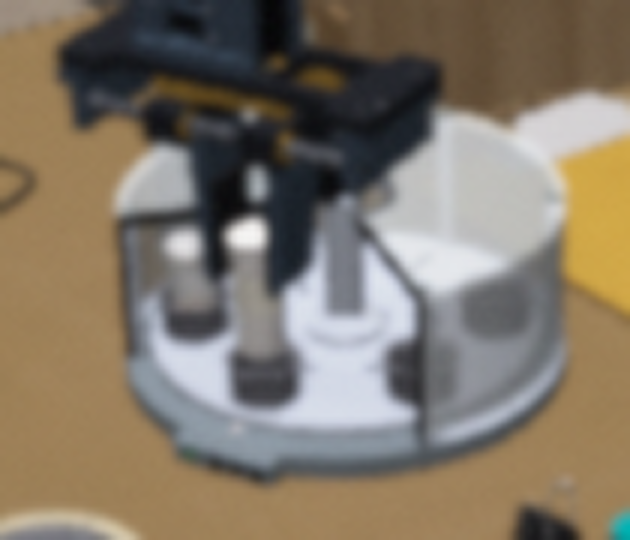

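The tall vial hangs over pocket 3 with its foot at crop (262,355) and the rim at (265,355). The short vial stands upright in pocket 2. Lowering the tall vial.

Emit:
drive_tool:
  deltas:
    - [[0, 0, 0.4, 0], [0, 0, 1.0, 0], [0.05, 0, 1.7, 0], [0.05, 0, 2.3, 0], [0.05, 0, 2.7, 0]]

```text
time_s: 39.7
ee_pos: [0.482, 0.0404, 0.0735]
eef_rot: [-0.0, 0.971, 0.239, -0.0]
force: [0.4, -0.4, 0.0]
gripper_width: 0.301
gripper_force: 12.0
```

Emit:
drive_tool:
  deltas:
    - [[0, 0, 0.1, 0], [0, 0, 0.1, 0], [0, 0, 0.15, 0], [0, 0, 0.2, 0], [0, 0, 0.2, 0]]

```text
time_s: 40.2
ee_pos: [0.4821, 0.0404, 0.0721]
eef_rot: [0.0, 0.971, 0.239, 0.0]
force: [-0.3, -0.7, -0.2]
gripper_width: 0.296
gripper_force: 12.0
```

Emit:
drive_tool:
  deltas:
    - [[0, 0, 0.05, 0], [0, 0, 0.1, 0], [0, 0, 0.15, 0], [0, 0, 0.15, 0], [0, 0, 0.15, 0]]

```text
time_s: 40.7
ee_pos: [0.4827, 0.0404, 0.071]
eef_rot: [0.0, 0.971, 0.239, 0.001]
force: [-1.3, 0.1, 10.4]
gripper_width: 0.302
gripper_force: 12.0
```

Floor felt at 10 N. Releasing, lifting and backing off to inspect.

Emit:
drive_tool:
  deltas:
    - [[0, 0, 0, 0], [0, 0, 0, 0], [0, 0, 0, 0], [0, 0, -0.3, 0], [0, 0, -1.5, 0]]
  fingers: 0

```text
time_s: 41.2
ee_pos: [0.4812, 0.0404, 0.0851]
eef_rot: [-0.0, 0.971, 0.239, -0.001]
force: [0.8, 0.1, 0.2]
gripper_width: 0.496
gripper_force: 0.0
```

Emit:
drive_tool:
  deltas:
    - [[0, 0, -1.5, 0], [0, 0, -4, 0], [0, 0, -7, 0], [0, 0, -10, 0], [0, 0, -12, 0]]

```text
time_s: 41.7
ee_pos: [0.4825, 0.0404, 0.2084]
eef_rot: [0.0, 0.971, 0.239, 0.001]
force: [-0.7, -0.5, -0.4]
gripper_width: 0.502
gripper_force: 0.0
```

Emit:
drive_tool:
  deltas:
    - [[0, 1, 0, 0], [0, 3, 0, 0], [0, 6, 0, 0], [0, 10, 0, 0], [0, 14, 0, 0]]

```text
time_s: 42.2
ee_pos: [0.5472, -0.0852, 0.2051]
eef_rot: [-0.0, 0.971, 0.239, -0.0]
force: [0.4, 1.0, -0.0]
gripper_width: 0.504
gripper_force: 0.0
```

Emit:
drive_tool:
  deltas:
    - [[0, 4, 0, 0], [0, 7, 0, 0], [0, 9, 0, 0], [0, 10, 0, 0], [0, 10, 0, 0]]

```text
time_s: 42.7
ee_pos: [0.5934, -0.1726, 0.2051]
eef_rot: [-0.0, 0.971, 0.239, -0.0]
force: [0.6, 0.5, -0.6]
gripper_width: 0.501
gripper_force: 0.0
```

```bash
python3 - <<'E'
from h import *
im=ctrl.grab_frame("side");t=ctrl.grab_frame("top");s=ctrl.sense();print(s["ee_pos"],s["time_s"])
A=cv2.resize(im[140:225,240:350],(440,340),interpolation=2);B=cv2.resize(t[160:225,250:307],(350,399),interpolation=2)
o=np.zeros((400,800,3),np.uint8);o[:340,:440]=A;o[:399,450:]=B;cv2.imwrite("pics/fin.png",o)
r,c=proj("top",[*BAY,.096]);print("tall cap expected",450+(c-250+.5)*6.14,(r-160+.5)*6.14)
for a,h,n in((BA-np.pi/3,.082,"short"),(BA-2*np.pi/3,.076,"std")):
    r,c=proj("top",[*(AX+.08*np.array([np.cos(a),np.sin(a)])),h]);print(n,450+(c-250+.5)*6.14,(r-160+.5)*6.14)
E
```

```text
[ 0.59289389 -0.17138227  0.20519104] 42.8
tall cap expected 697.0879243223753 318.695419161201
short 549.6232241270874 315.1016874227988
std 483.1157549716163 184.56556087748328
```

View pics/fin.png

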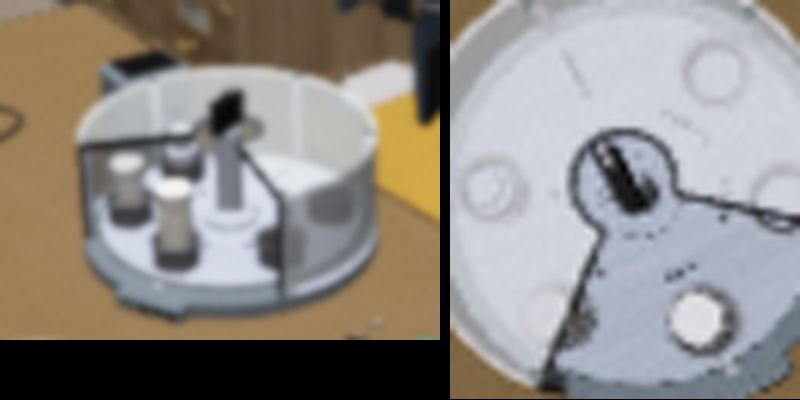

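All three stand upright in their pockets. The tall cap is at (698,319) against an expected (697,319), and the standard faces the reader. Handing in.

```bash
python3 -c "
from rig import ctrl
print(ctrl.close_job())"
```

```text
the job is handed in; nothing more can be done
None
```

The job is handed in: the standard, short vial and tall vial stand upright on the floors of pockets 1, 2 and 3, loaded in that order, and pocket 3 is square in the bay to within what the last picture can show.

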